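Load the laboratory light box with sample jars and set its lamp lever

ROBOT

A 6-joint arm with a two-finger parallel gripper is mounted at the origin on the work surface. World frame = base frame: x ahead of the robot, y to its left, z up, the work surface at z = 0. Lengths are in m, angles in rad, forces in N, time in s.
With the tool pointing down it reaches from about 0.325 to 0.9 m from the base axis. Payload 3.5 kg.
Tool frame: the origin (TCP) lies at the very end of the fingers, on their centre line; the grasp point (between the pads) lies 19 mm behind it; z points along the fingers, y is the line along which they close (so a half turn about z gives the same grasp; the last joint's range is limited). The gripper opens to 85 mm and grips with 20 to 120 N. Pads are 22 mm wide; open, the fingers measure 114 mm over their backs; the gripper's body (76 mm by 85 mm) begins 54 mm behind the grasp point. The pads swing forward as they close: fully open they stand 13 mm farther back than shut.
Start: joints at [1.101, 0.276, -0.026, 1.268, 0, 1.467], TCP at [0.224, 0.583, 0.204] pointing down, gripper open.
Joint ranges: [-3.12, 3.12], [-0.85, 1.88], [-1.08, 1.24], [-1.95, 2.15], [-1.57, 1.53], [-3.14, 3.14]. Speed limits (rad/s): [2.57, 2.57, 3.14, 3.14, 3.14, 3.14].

INTERFACE

Orientations are given as a unit quaternion [x, y, z, w].
In Python, from station import ctrl gives the robot as it stands.
- The arm moves only by the tool move_arm, never from a script. Its argument "plan" is text: rows parted by semicolons, each of 5 numbers parted by spaces: the closure, from 0 (fully open) to 1 (shut), then the shift along the tool's x, y, z in cm, then the turn about the tool's z in rad. A call has 1 to 20 rows; each row shifts and turns the commanded pose from where the row before left it, along the tool's axes as they then stand; what a row does not reach is not made up. A row lasts 1/10 s, in which the tool goes at most 50 mm and 8.59 degrees, less where a joint would pass 70% of its speed; a pose out of reach is approached as far as the arm can. A call with a gripper value outside its range is refused whole. The fingers move at their own pace and stop on an object; the grip force is fixed at half the most. Time passes only in rows, so rows that do not move let the fingers close. It gives the time, the measured TCP pose, the force, the opening and the grip force at its end, in the units of the state.
- ctrl.state(): the state, without advancing time (a new reading comes with each control period).
- ctrl.capture(name): name is "side" or "top" or "wrist"; returns a dict with "img" (384x512x3 uint8, red, green, blue), "vertical_fov" (degrees; the focal length in pixels is half the picture's height over the tangent of half this angle, whatever the lens; pixels are square), "cx", "cy" (the principal point, pixels), "cam_to_world" (4x4, takes a point from camera to world coordinates); the wrist camera has in their place "mount" (4x4, takes a point from camera to tool coordinates, whose origin is the TCP and whose axes are the flange's). Camera axes: x right, y up, looking along -z (the intrinsics and any distortion apply to the point x, -y, -z); pixel columns grow to the right and rows downward; lengths in m; the calibration is good to about 2 mm. A picture is of the moment at which its call begins: read the wrist's pose just before it. There is no depth.
- ctrl.hand_in(): hands the job in; it is judged then, once.
The state is a dict: "time": time; "joints": joint angles; "joint_velocities": joint speeds; "tau": joint torques, N m; "position": TCP position; "tool_rot": TCP orientation; "wrist_force": force on the tool from outside, world axes, zero at the start; "ft_torque": the same for the moment, N m; "width": finger opening in m; "grip_force": force on a finger pad.
Only numpy, scipy, OpenCV 4.12 (cv2) and the standard library are available. Lean on these libraries where they do the work, as an engineer would, in place of code of your own. Each camera call takes 0.05 s, during which the arm holds its last target. There are 200 camera calls.

TASK

Put the sample jars in for their light exposure: first pull the light box's lamp lever fully back to off (towards the robot's side of the box), lift the cover plate off its pins and lay it flat on the black rubber mat, then stand every sample jar on the bench upright inside the chamber. When all are in, seat the cover fully home on its two pins again, and only then swing the lamp lever up to line up with the small dark steel preset pointer beside it. Do not shift the pointer or disturb the flask, the blue bottle and the beaker standing nearby.

Things in the scene. Friction and masses are not known exactly. Their poses are not given: they have to be found in the camera images.
- lightbox: Fixed grey light box. Origin on the bench under the chamber's centre; x is its depth (front faces -x, the robot), y its length. Chamber part 140 (x) x 224 (y) mm, rim 80 mm high, open on top; inside 130 (x) x 180 (y) mm, 70 mm deep. At its -y end a lever pod: grey block 130 (x) x 90 (y) x 80 mm high, centred at y = -165 mm.
- chamber (a point): Centre of the chamber's inner floor, 10 mm above the bench; axes as the light box. White lamp tubes along the two long inner walls are only drawn and do not obstruct.
- rim (a point): Centre of the chamber's open mouth at rim height, 80 mm above the bench; axes as the light box. The seated cover's origin lies here. Two upright steel pins, 8 mm diameter, 14 mm tall with tapered tips, stand on the rim's end ledges at x = 0, y = +100 and -100 mm from here.
- lever_hinge (a point): Middle of the hinge axis of lever and pointer, 80 mm above the bench, on the pod between two upright white discs of 45 mm radius; axes as the light box, hinge axis = y.
- lever (a joint): Lamp lever's angle, rad, 0 to 1.2. 0 = off: at its back stop, leaning 0.6 rad from vertical to the light box's -x (robot's side); growing swings it up and over to +x (0.6 upright, 1.2 leaning 0.6 rad to +x). Stays where it is left; takes about 2 N at the knob.
- lever_knob (a point): Centre of the lever's black knob, 100 mm from the hinge axis: cylinder 24 mm diameter, 24 mm long along y, on a steel bar 12 mm wide (y), 10 mm thick. z axis runs out along the lever. Can be pinched from above on its two end faces (fingers closing along the light box's y) and led along its arc, or pushed.
- pointer (a joint): Angle of the preset pointer, rad, on the same axis and scale as the lever: when the two values are equal the lever is in line with the pointer. Stiff, must not be moved.
- pointer_tip (a point): End of the preset pointer, 68 mm from the hinge axis, midway between its two arms: dark steel stubs 6 mm square standing out 23 mm beyond the white discs, one on either side of the lever, 17 mm from its middle. z axis runs out along the pointer.
- cover: Loose aluminium cover plate, 140 (x) x 224 (y) x 6 mm, about 0.4 kg, with two 14 mm through holes at x = 0, y = +100 and -100 mm that drop over the pins; fits either way round. Origin at the centre of its underside, z up. At the start seated on the light box.
- cover_handle (a point): Centre of the cover's black bar handle, 41 mm above the plate's underside: a bar 14 mm square, 100 mm long along the cover's y, on two posts; 28 mm free beneath it.
- mat: Fixed black rubber mat on the bench, 260 (x) x 170 (y) x 4 mm. Origin at the centre of its underside.
- jar0: Squat round amber glass sample jar with a black screw cap, 42 mm diameter, 44 mm tall in all, about 80 g; stands on the bench at the start. Origin at the centre of its underside, z up. Two to four such jars are present; None if absent.
- jar1: Squat round amber glass sample jar with a black screw cap, 42 mm diameter, 44 mm tall in all, about 80 g; stands on the bench at the start. Origin at the centre of its underside, z up. Two to four such jars are present; None if absent.
- jar2: Squat round amber glass sample jar with a black screw cap, 42 mm diameter, 44 mm tall in all, about 80 g; stands on the bench at the start. Origin at the centre of its underside, z up. Two to four such jars are present; None if absent.
- jar3: Squat round amber glass sample jar with a black screw cap, 42 mm diameter, 44 mm tall in all, about 80 g; stands on the bench at the start. Origin at the centre of its underside, z up. Two to four such jars are present; None if absent.
- flask: Bystander: aluminium bottle, 76 mm diameter, 190 mm tall. Origin at the centre of its underside.
- reagent: Bystander: blue plastic bottle with a paper label, 64 mm diameter, 140 mm tall. Origin at the centre of its underside.
- beaker: Bystander: glass beaker, 68 mm across the rim, 75 mm tall. Origin at the centre of its underside.
There are look-alikes about, which are no part of the job. Leave any red look-alike of the jar1 alone. Leave any turquoise look-alike of the jar2 alone.

How it is judged:
By the outcome, as a careful person would: the job done as asked, in the order asked, and still so for the second after the job is handed in, with the robot touching nothing.
Of jar0, jar1, jar2, jar3 only 2 to 4 are there at a start; the rules pass over those that are not, and their reading is None.
At some moment in a run one of jar0, jar1, jar2, jar3 may be knocked a few centimetres aside while the robot is not near it.
It also fails if it takes over 210 s, if anything falls off the work surface, if the arm or the gripper's body presses on something with over 40 N, if the wrist force passes 120 N, or if a joint passes its speed limit or range.

## Working session

There is one attempt and no reset: what is moved stays moved. The work goes in short steps, Python scripts to look and compute and a tool call to move; the robot and the scene stay as the last step left them, time stands still between calls to the robot, and variables do not carry over. Pictures are saved under pics/ and viewed, at most 14 in all, crops included, and the job is handed in when it is done.

Besides the shell and the picture viewer there is one more tool, called after ">>>" in YAML: its name, and indented under it one key for each argument. move_arm: Moves the arm, as the interface text tells. Its arguments: {"type":"object","properties":{"plan":{"type":"string"}},"required":["plan"]}

```bash
ls; mkdir -p pics; python3 - <<'E'
from station import ctrl
import cv2,numpy as np
s=ctrl.state();print({k:np.round(v,3).tolist() for k,v in s.items()})
for n in ("top","side"):
    c=ctrl.capture(n);cv2.imwrite(f"pics/{n}0.png",cv2.resize(c["img"][:,:,::-1],(800,600),interpolation=cv2.INTER_CUBIC))
    print(n,[(k,np.round(v,4).tolist()) for k,v in c.items() if k!="img"])
E
```

```text
pics
{'time': 0.0, 'joints': [1.101, 0.277, -0.028, 1.268, 0.0, 1.467], 'joint_velocities': [0.0, -0.0, 0.0, -0.0, 0.001, 0.0], 'tau': [-0.001, -44.551, 29.52, 0.016, -0.0, -0.0], 'position': [0.224, 0.583, 0.203], 'tool_rot': [0.182, 0.983, -0.001, -0.0], 'wrist_force': [0.641, 0.078, -0.524], 'ft_torque': [0.059, -0.007, 0.032], 'grip_force': 0.0, 'width': 0.085}
top [('vertical_fov', 49.0885), ('cx', 257.5876), ('cy', 193.7582), ('cam_to_world', [[0.0125, 0.9875, -0.1571, 0.4111], [-0.9998, 0.0145, 0.0117, 0.0086], [0.0138, 0.1569, 0.9875, 1.3057], [0.0, 0.0, 0.0, 1.0]])]
side [('vertical_fov', 49.3137), ('cx', 253.3634), ('cy', 195.3706), ('cam_to_world', [[-0.9924, 0.0696, -0.1014, 0.4611], [-0.1224, -0.6379, 0.7603, 0.941], [-0.0117, 0.767, 0.6416, 0.9357], [0.0, 0.0, 0.0, 1.0]])]
```

View pics/top0.png

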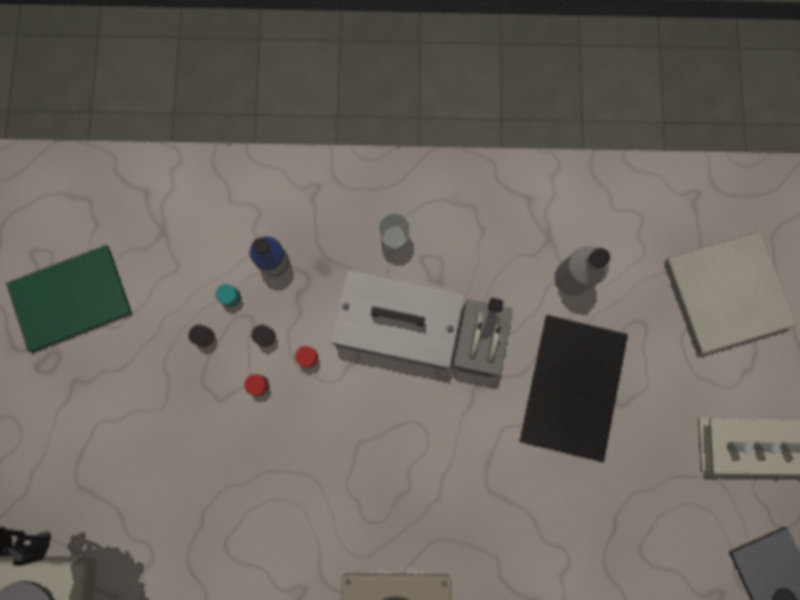

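View pics/side0.png

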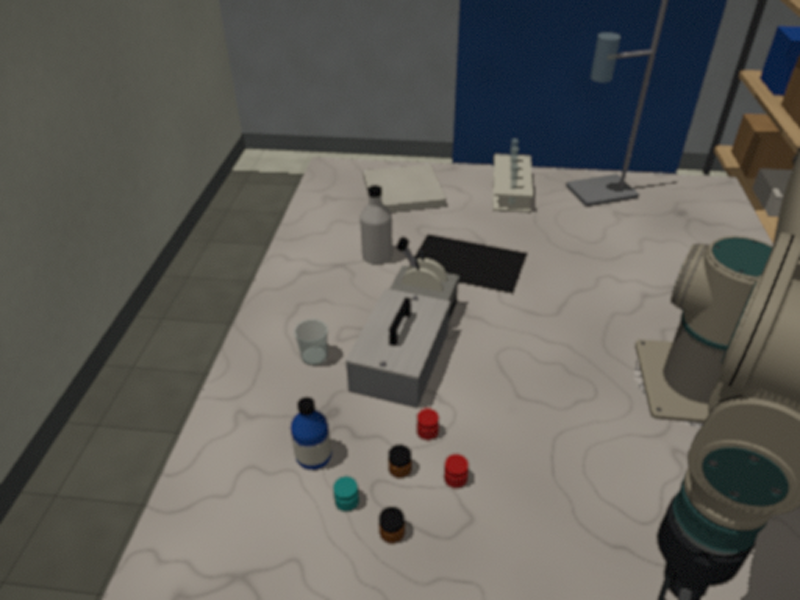

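The top view shows the box centred near (400,320), cover handle (398,317), lever knob (496,305), mat (573,388), black-capped jars (202,336) and (263,335), red look-alikes (306,357) and (257,385), and a turquoise one (228,294). The side view confirms two amber jars, at (392,524) and (400,461).

```bash
cat > h.py <<'E'
from station import ctrl
import cv2,numpy as np
from scipy.spatial.transform import Rotation as R
def cam(n):
    """capture; returns img, K, cam_to_world"""
    s=ctrl.state() if n=="wrist" else None
    c=ctrl.capture(n)
    if n=="wrist":
        T=np.eye(4);T[:3,:3]=R.from_quat(s["tool_rot"]).as_matrix();T[:3,3]=s["position"];M=T@c["mount"]
    else: M=c["cam_to_world"]
    f=192/np.tan(np.radians(c["vertical_fov"])/2)
    return c["img"],(f,c["cx"],c["cy"]),np.array(M),c
def ray(K,M,u,v,z):
    d=M[:3,:3]@np.array([(u-K[1])/K[0],-(v-K[2])/K[0],-1]);o=M[:3,3]
    return o+d*(z-o[2])/d[2]
def proj(K,M,p):
    q=(np.asarray(p)-M[:3,3])@M[:3,:3]
    return np.stack([K[1]-K[0]*q[...,0]/q[...,2],K[2]+K[0]*q[...,1]/q[...,2]],-1)
def tool(v):
    """world offset -> tool axes"""
    return R.from_quat(ctrl.state()["tool_rot"]).inv().apply(v)
E
python3 - <<'E'
from h import *
i,K,M,c=cam("top")
for n,u,v,z in [("jarA",202,334,.044),("jarB",263,333,.044),("teal",228,293,.044),("red1",306,355,.044),("red2",257,383,.044),("handle",398,315,.127),("c+y+x",347,271,.086),("c-y+x",465,292,.086),("c+y-x",334,343,.086),("c-y-x",449,366,.086),("holeL",346,306,.09),("holeR",450,328,.09),("knob",496,304,.17),("mat1",546,316,.004),("mat2",627,333,.004),("mat3",604,461,.004),("mat4",520,441,.004),("flaskcap",600,257,.19),("beaker",394,222,.075),("reag",262,245,.14)]:
    print(n,ray(K,M,u*.64,v*.64,z)[:2].round(3))
j,K,M,c=cam("wrist");print([(k,np.round(v,4).tolist()) for k,v in c.items() if k!="img"])
E
```

```text
jarA [0.545 0.378]
jarB [0.549 0.262]
teal [0.626 0.333]
red1 [0.508 0.177]
red2 [0.453 0.269]
handle [0.576 0.003]
c+y+x [0.664 0.1  ]
c-y+x [ 0.627 -0.124]
c+y-x [0.527 0.121]
c-y-x [ 0.488 -0.093]
holeL [0.597 0.1  ]
holeR [ 0.558 -0.095]
knob [ 0.592 -0.169]
mat1 [ 0.595 -0.295]
mat2 [ 0.563 -0.457]
mat3 [ 0.313 -0.402]
mat4 [ 0.349 -0.239]
flaskcap [ 0.675 -0.348]
beaker [0.765 0.012]
reag [0.699 0.251]
[('vertical_fov', 67.2346), ('cx', 253.0038), ('cy', 188.685), ('mount', [[0.0004, 0.9492, 0.3148, 0.08], [1.0, -0.0003, -0.0003, -0.0003], [-0.0002, 0.3148, -0.9492, -0.1692], [0.0, 0.0, 0.0, 1.0]])]
```

>>> move_arm:
  plan: "0 -3.4 -3.45 -0.6 0;0 -3.4 -3.45 -0.6 0;0 -3.4 -3.45 -0.6 0;0 -3.4 -3.45 -0.6 0;0 -3.4 -3.45 -0.6 0;0 -3.4 -3.45 -0.6 0;0 -3.4 -3.45 -0.6 0;0 -3.4 -3.45 -0.6 0;0 -3.4 -3.45 -0.6 0;0 -3.4 -3.45 -0.6 0;0 -3.4 -3.45 0 0;0 -3.4 -3.45 0 0;0 -3.4 -3.45 0 0;0 -3.4 -3.45 0 0;0 -3.4 -3.45 0 0;0 -3.4 -3.45 0 0;0 0 0 0 -0.08;0 0 0 0 -0.09;0 0 0 0 0;0 0 0 0 0"

```text
time: 2.2
position: [0.5338, -0.1269, 0.2642]
tool_rot: [0.099, 0.995, 0.0, -0.0]
wrist_force: [-0.9, 0.9, 0.4]
width: 0.0858
grip_force: 0.0
```

```bash
python3 - <<'E'
from h import *
s=ctrl.state();print(s["position"].round(4) if hasattr(s["position"],"round") else s["position"],s["tool_rot"],s["time"])
i,K,M,c=cam("wrist");np.savez("w1.npz",K=K,M=M);cv2.imwrite("pics/w1.png",i[:,:,::-1])
cv2.imwrite("pics/w1b.png",cv2.resize(i[:,:,::-1],(800,600),interpolation=cv2.INTER_CUBIC))
E
```

```text
[ 0.5338 -0.1269  0.2642] [ 9.91314551e-02  9.95074326e-01  2.98510288e-05 -1.98337311e-04] 2.2
```

View pics/w1b.png

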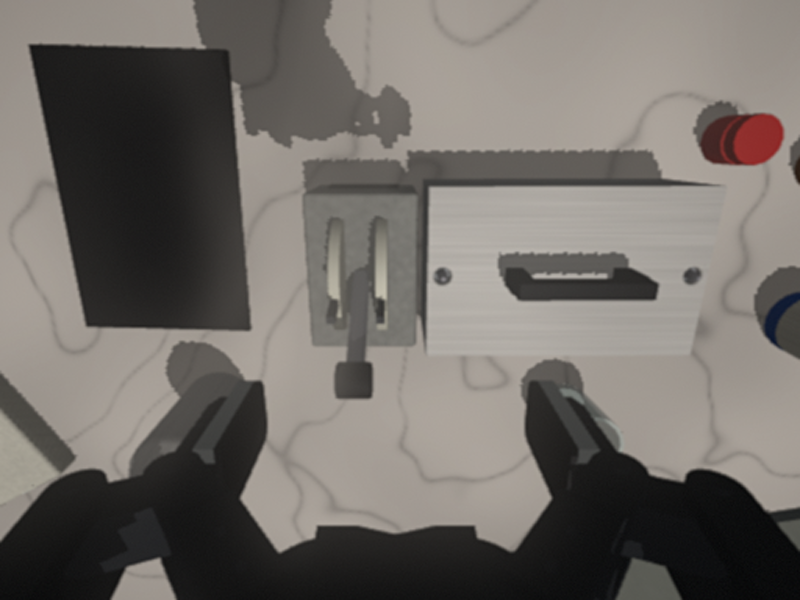

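Wrist view: pod top corners at (304,193), (416,193), (416,346), (312,346), pins at (443,276) and (692,275). The knob is at (353,380), leaning away from the robot, and the pointer stubs are near (333,310) and (380,310), also leaning away. I'll enlarge the pod.

```bash
python3 - <<'E'
from h import *
i=cv2.imread("pics/w1.png")
# crop enlarged x6 : x 185..285, y 110..262 -> with brightness up
c=i[112:262,185:285];c=cv2.convertScaleAbs(cv2.resize(c,None,fx=4,fy=4,interpolation=cv2.INTER_CUBIC),alpha=1.6)
cv2.imwrite("pics/pod.png",c)
z=np.load("w1.npz");K,M=z["K"],z["M"]
from scipy.optimize import least_squares
P=[(-65,-210,80),(-65,-120,80),(65,-120,80),(65,-210,80),(0,-100,93),(0,100,93),(-70,-112,86),(-70,112,86),(70,112,86),(70,-112,86)]
U=[(304,193),(416,193),(416,346),(312,346),(443,276),(692,275),(428,183),(724,186),(690,356),(426,355)]
P=np.array(P)/1e3;U=np.array(U)*.64
def w(p): return np.c_[P[:,:2]@R.from_euler("z",p[2]).as_matrix()[:2,:2].T+p[:2],P[:,2]]
r=least_squares(lambda p:(proj(K,M,w(p))-U).ravel(),[.577,0,-.2],loss="soft_l1")
print(r.x);print((proj(K,M,w(r.x))-U).round(1).tolist())
E
```

```text
[ 0.57876843  0.00356959 -0.19498111]
[[-2.5, -0.6], [0.9, -0.8], [-0.3, 0.3], [-0.9, 0.5], [-0.3, 1.2], [3.6, 1.3], [0.3, 1.7], [1.9, -0.9], [-0.4, -1.2], [-0.5, -0.1]]
```

View pics/pod.png

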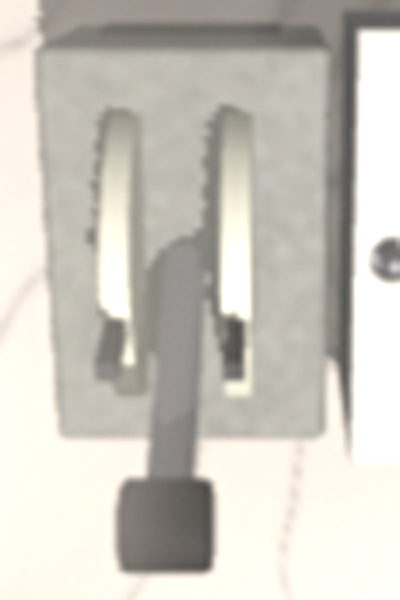

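```bash
cat >> h.py <<'E'
BOX=np.array([.5788,.0036,-.195])
def b2w(p,B=None):
    B=BOX if B is None else B
    p=np.atleast_2d(p);return np.c_[p[:,:2]@R.from_euler("z",B[2]).as_matrix()[:2,:2].T+B[:2],p[:,2]]
def arm(a,r,y=0,t=0): # point on lever/pointer at angle a, radius r; t thickness offset
    th=a-.6
    return np.array([r*np.sin(th)+t*np.cos(th),-.165+y,.08+r*np.cos(th)-t*np.sin(th)])
E
python3 - <<'E'
from h import *
z=np.load("w1.npz");K,M=z["K"],z["M"]
f=lambda p:((proj(K,M,b2w(p))[0]-[185,112])*4).round().tolist()
for a in (.7,.8,.9,1.,1.1,1.2): print(a,"knob",f(arm(a,.1)),"L tip",f(arm(a,.068,-.017)),"base",f(arm(a,.045,-.017)),"R tip",f(arm(a,.068,.017)),"base",f(arm(a,.045,.017)))
print(b2w(arm(1.1,.1)),b2w(arm(0,.1)))
E
```

```text
0.7 knob [155.0, 406.0] L tip [102.0, 347.0] base [113.0, 311.0] R tip [231.0, 346.0] base [234.0, 311.0]
0.8 knob [157.0, 441.0] L tip [104.0, 369.0] base [114.0, 325.0] R tip [231.0, 369.0] base [234.0, 325.0]
0.9 knob [160.0, 472.0] L tip [106.0, 390.0] base [115.0, 338.0] R tip [232.0, 389.0] base [234.0, 338.0]
1.0 knob [162.0, 500.0] L tip [108.0, 408.0] base [117.0, 350.0] R tip [233.0, 408.0] base [235.0, 350.0]
1.1 knob [165.0, 523.0] L tip [111.0, 424.0] base [118.0, 361.0] R tip [233.0, 424.0] base [235.0, 360.0]
1.2 knob [168.0, 542.0] L tip [113.0, 438.0] base [120.0, 370.0] R tip [234.0, 437.0] base [235.0, 370.0]
[[ 0.59386245 -0.16756253  0.16775826]] [[ 0.4914344  -0.14733198  0.16253356]]
```

>>> move_arm:
  plan: "0 -2.2 -0.9 0 0;0 -2.2 -0.9 0 0;0 -2.3 -1.0 0 0;0 0 0 3 0;0 0 0 3 0;0 0 0 3 0;0 0 0 1.9 0;0 0 0 0 0;1 0 0 0 0;1 0 0 0 0;1 0 0 0 0;1 0 0 0 0;1 0 0 0 0;1 0 0 0 0;1 0 0 0 0;1 0 0 0 0;1 0 0 0 0;1 0 0 0 0"

```text
time: 4.05
position: [0.5942, -0.1675, 0.1554]
tool_rot: [0.098, 0.995, 0.0, -0.0]
wrist_force: [0.3, 0.1, 0.1]
width: -0.0002
grip_force: 0.0
```

```bash
python3 - <<'E'
from h import *
i,K,M,c=cam("wrist");np.savez("w2.npz",K=K,M=M);a=cv2.resize(i[100:,100:400,::-1],(400,379))
j,_,_,_=cam("side");b=cv2.resize(cv2.resize(j[110:240,190:340,::-1],None,fx=2.6,fy=2.6,interpolation=cv2.INTER_CUBIC),(400,379))
cv2.imwrite("pics/w2.png",np.hstack([a,b]))
E
```

```text
(no output)
```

View pics/w2.png

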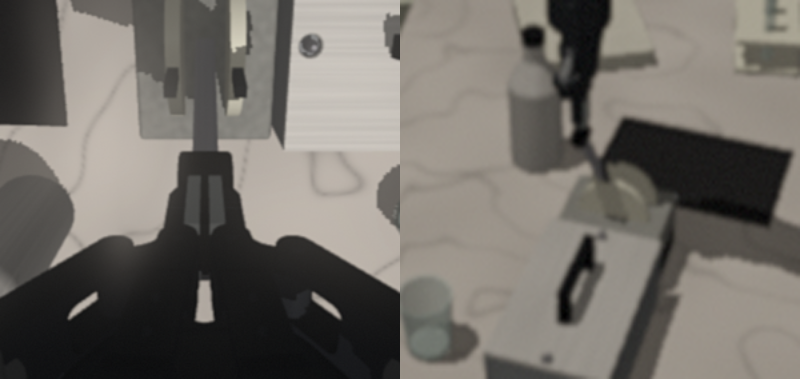

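Wrist crop: the knob is at about (205,165), partly hidden by the closed fingertips at (205,180), so nothing is gripped. The side crop shows a black knob at (582,135). I'll compare with predictions.

```bash
python3 - <<'E'
from h import *
z=np.load("w2.npz");K,M=z["K"],z["M"]
j,Ks,Ms,_=cam("side")
g=lambda p:((proj(Ks,Ms,p)-[190,110])*2.6).round()+[400,0]
w=lambda p:((proj(K,M,p)-[100,100])*4/3).round()
t=np.array(ctrl.state()["position"])
print("tcp",w(t),g(t),"20mm up",g(t+[0,0,.02]))
for a in (.9,1,1.1,1.2): print(a,w(b2w(arm(a,.1))),g(b2w(arm(a,.1))), "Ltip",w(b2w(arm(a-.3,.068,-.017))),"R",w(b2w(arm(a-.3,.068,.017))))
print("pins",w(b2w([0,-.1,.094])),g(b2w([[0,-.1,.094],[0,.1,.094],[-.065,-.21,.08],[65e-3,-.21,.08]])))
cv2.imwrite("pics/side2.png",cv2.resize(j[120:200,230:330,::-1],None,fx=8,fy=7,interpolation=cv2.INTER_CUBIC)[:,:800])
i=cam("wrist")[0]
cv2.imwrite("pics/w2c.png",cv2.convertScaleAbs(cv2.resize(i[150:300,200:310,::-1],None,fx=4,fy=4,interpolation=cv2.INTER_CUBIC),alpha=2.2))
E
```

```text
tcp [205. 165.] [575. 127.] 20mm up [575. 114.]
0.9 [[205. 145.]] [[589. 117.]] Ltip [[168.  63.]] R [[241.  63.]]
1 [[205. 162.]] [[582. 118.]] Ltip [[168.  77.]] R [[241.  77.]]
1.1 [[205. 176.]] [[575. 119.]] Ltip [[169.  91.]] R [[240.  91.]]
1.2 [[205. 188.]] [[569. 122.]] Ltip [[169. 103.]] R [[240. 103.]]
pins [[314.  47.]] [[597. 204.]
 [543. 314.]
 [669. 171.]
 [574. 153.]]
```

View pics/w2c.png

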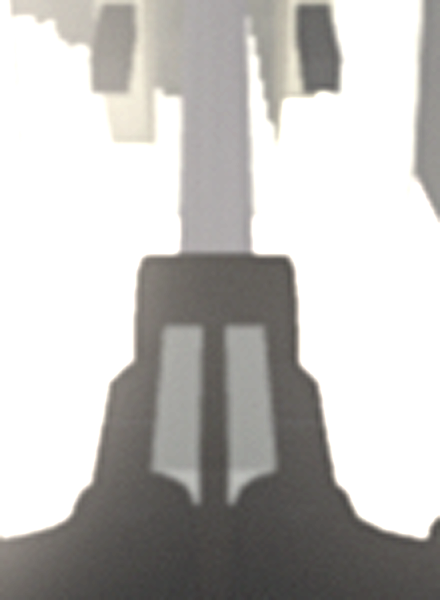

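View pics/side2.png

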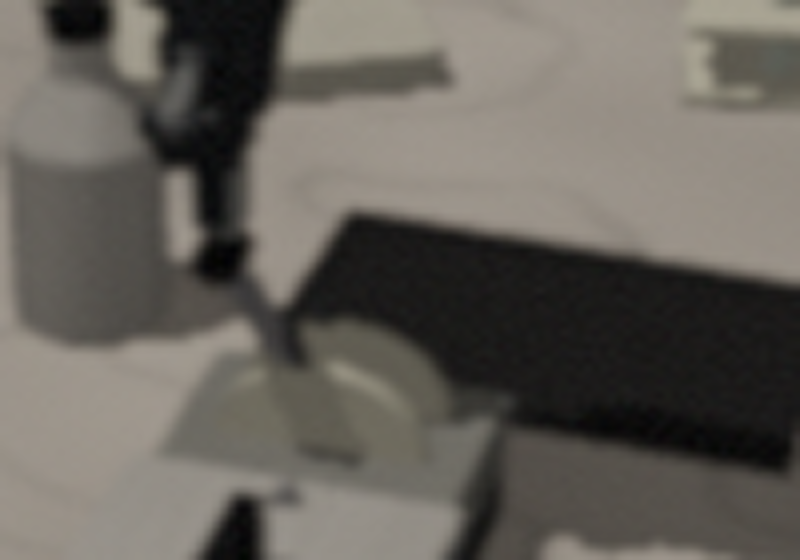

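>>> move_arm:
  plan: "0 0 0 0 0;0 0 0 0 0;0 0 0 0 0;0 0 0 0 0;0 0 0 0 0;0 0 0 0 0;0 0 0 0 0"

```text
time: 4.95
position: [0.5942, -0.1675, 0.1554]
tool_rot: [0.098, 0.995, -0.0, -0.0]
wrist_force: [0.0, -0.6, 0.1]
width: 0.0854
grip_force: 0.0
```

```bash
python3 - <<'E'
from h import *
s=ctrl.state();print(s["position"],s["width"])
i,K,M,c=cam("wrist");np.savez("w3.npz",K=K,M=M)
cv2.imwrite("pics/w3.png",i[:,:,::-1])
a=cv2.convertScaleAbs(cv2.resize(i[140:,130:380,::-1],None,fx=1.6,fy=1.6,interpolation=cv2.INTER_CUBIC),alpha=1.8)
j=cam("side")[0]
b=cv2.convertScaleAbs(cv2.resize(j[110:210,220:320,::-1],(390,390),interpolation=cv2.INTER_CUBIC),alpha=1.8)
cv2.imwrite("pics/w3v.png",np.hstack([a[:390],b]))
E
```

```text
[ 0.59422015 -0.16752617  0.15541044] 0.08543207321489726
```

View pics/w3v.png

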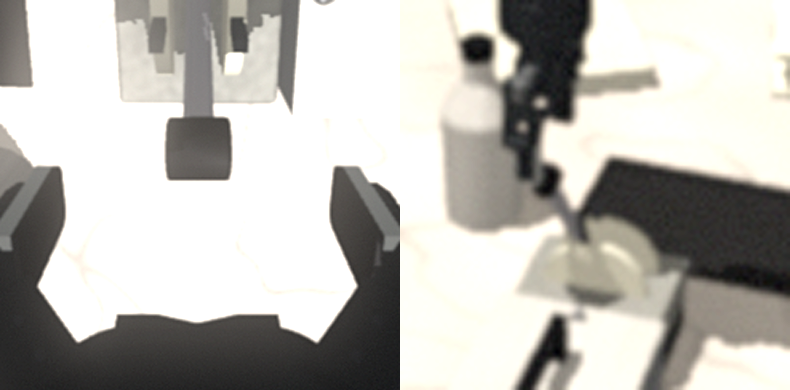

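The knob is now clear at crop (198,148), i.e. full pixel (253.8,232.5), with the open fingers either side and beyond it. I'll triangulate it against view 1.

```bash
python3 - <<'E'
from h import *
from scipy.optimize import least_squares
V=[(np.load("w1.npz"),(226.3,243.3)),(np.load("w3.npz"),(253.8,232.5))]
r=least_squares(lambda p:np.concatenate([proj(z["K"],z["M"],p)-u for z,u in V]),[.59,-.16,.16])
print(r.x,r.fun)
E
grep -n . /dev/null; python3 - <<'E'
import sys;sys.path.insert(0,'.')
from h import *
z=np.load("w3.npz")
s=ctrl.state()
T=R.from_quat(s["tool_rot"]).as_matrix();p=np.array(s["position"])
for zz in (0,-.013,-.019,-.03): print(zz,[proj(z["K"],z["M"],p+T@np.array([x,-.0425,zz])).round(0).tolist() for x in (-.011,.011)])
E
```

```text
[ 0.59308608 -0.1671876   0.16984123] [-0.09151818 -0.247539    0.05283987  0.14362692]
0 [[189.0, 239.0], [186.0, 208.0]]
-0.013 [[184.0, 249.0], [181.0, 216.0]]
-0.019 [[182.0, 255.0], [179.0, 221.0]]
-0.03 [[177.0, 265.0], [174.0, 229.0]]
```

>>> move_arm:
  plan: "0 0 0 1.5 0;0 0 0 1.5 0;0 0 0 0 0;1 0 0 0 0;1 0 0 0 0;1 0 0 0 0;1 0 0 0 0;1 0 0 0 0;1 0 0 0 0;1 0 0 0 0"

```text
time: 6.05
position: [0.595, -0.1674, 0.1262]
tool_rot: [0.098, 0.995, 0.0, 0.001]
wrist_force: [0.8, 2.3, 2.6]
width: 0.023
grip_force: 60.4
```

>>> move_arm:
  plan: "1 1.02 0 -0.47 0;1 1.06 0 -0.35 0;1 1.10 0 -0.23 0;1 1.11 0 -0.11 0;1 1.12 0 0.02 0;1 1.11 0 0.14 0;1 1.09 0 0.27 0;1 1.05 0 0.39 0;1 1.00 0 0.50 0;1 0.93 0 0.60 0;1 0 0 0 0;1 0 0 0 0"

```text
time: 7.25
position: [0.4925, -0.147, 0.1214]
tool_rot: [0.098, 0.995, -0.0, 0.003]
wrist_force: [-2.3, 4.5, 14.9]
width: 0.0231
grip_force: 65.4
```

>>> move_arm:
  plan: "0 0 0 0 0;0 0 0 0 0;0 0 0 0 0;0 0 0 0 0;0 0 0 0 0;0 0 0 -3 0;0 0 0 -3 0;0 0 0 -3 0;0 0 0 -3 0;0 -1.5 3 0 0;0 -1.5 3 0 0;0 0 0 0 0"

```text
time: 8.45
position: [0.5334, -0.0918, 0.2379]
tool_rot: [0.097, 0.995, 0.0, 0.001]
wrist_force: [-0.5, 0.2, -0.3]
width: 0.0858
grip_force: 0.0
```

```bash
python3 - <<'E'
from h import *
s=ctrl.state();print(s["position"],s["tool_rot"],s["width"])
i,K,M,c=cam("wrist");np.savez("w4.npz",K=K,M=M);cv2.imwrite("pics/w4.png",i[:,:,::-1])
g=lambda p:(proj(K,M,b2w(p))).round(1).tolist()
for a in (-.05,0,.05,.1): print(a,g(arm(a,.1)))
for a in (.7,.75,.8,.85,.9): print(a,g(np.array([arm(a,.068,y) for y in (-.017,.017)])),g(np.array([arm(a,.045,y) for y in (-.017,.017)])))
x,y=[int(v) for v in proj(K,M,b2w([0,-.165,.12]))[0]];x0,y0=x-50,y-60;print(x0,y0)
a=cv2.convertScaleAbs(cv2.resize(i[y0:y0+130,x0:x0+100,::-1],(450,585),interpolation=cv2.INTER_CUBIC),alpha=1.7)
cv2.imwrite("pics/w4v.png",a)
E
```

```text
[ 0.53341795 -0.09181923  0.23792439] [9.66243943e-02 9.95320569e-01 4.44602634e-04 7.02880736e-04] 0.08584020142969417
-0.05 [[180.9, 148.3]]
0 [[180.4, 153.6]]
0.05 [[180.0, 159.1]]
0.1 [[179.7, 164.7]]
0.7 [[171.6, 214.5], [206.5, 214.6]] [[177.3, 203.8], [209.7, 203.8]]
0.75 [[172.0, 217.5], [206.7, 217.6]] [[177.5, 205.6], [209.8, 205.7]]
0.8 [[172.5, 220.4], [207.0, 220.4]] [[177.8, 207.5], [210.0, 207.5]]
0.85 [[173.0, 223.1], [207.3, 223.2]] [[178.0, 209.2], [210.2, 209.2]]
0.9 [[173.5, 225.7], [207.6, 225.8]] [[178.3, 210.9], [210.3, 210.9]]
144 138
```

View pics/w4v.png

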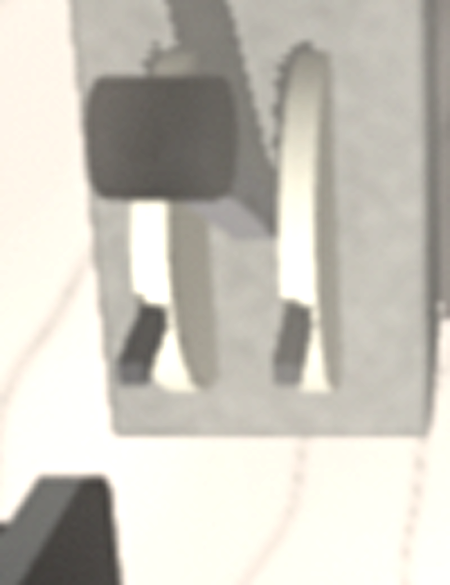

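Knob at px (180.2,168.7) against a predicted row of 153.6 for "off", so the lever may not be fully back. The pointer tips at (173.5,220.7) and (208,220.7) match about 0.80. I'll triangulate the knob with the other cameras.

```bash
python3 - <<'E'
from h import *
out=[]
for n in ("top","side"):
    i,K,M,_=cam(n);np.savez(n+"4.npz",K=K,M=M)
    g=lambda p:proj(K,M,b2w(p))
    for a in (0,.13): print(n,a,g(arm(a,.1)).round(1))
    x,y=g(arm(0.05,.1))[0].astype(int);print(x-25,y-25)
    out.append(cv2.convertScaleAbs(cv2.resize(i[y-25:y+25,x-25:x+25,::-1],(400,400),interpolation=cv2.INTER_CUBIC),alpha=1.8))
cv2.imwrite("pics/k4.png",np.hstack(out))
E
```

```text
top 0 [[309.5 231.4]]
top 0.13 [[310.6 227.2]]
284 204
side 0 [[288.7 162.8]]
side 0.13 [[285.4 160.5]]
262 136
```

View pics/k4.png

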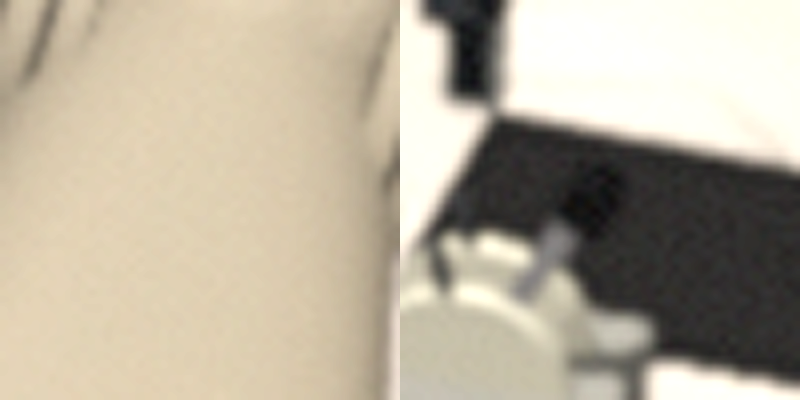

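>>> move_arm:
  plan: "1 -0.3 -2 0 0;1 -0.4 -2 0 0;1 -0.4 -2.3 0 0;1 0 0 0 0;1 0 0 0 0;1 0 0 3 0;1 0 0 3 0;1 0 0 3 0;1 0 0 2.8 0;1 0.5 0 0 0;1 0.5 0 0 0;1 0.4 0 0 0;1 0.3 0 0 0;1 0 0 0 0"

```text
time: 10.0
position: [0.5142, -0.1549, 0.1217]
tool_rot: [0.098, 0.995, -0.001, 0.002]
wrist_force: [1.4, -0.5, 3.6]
width: 0.0
grip_force: 1.6
```

>>> move_arm:
  plan: "1 0.2 0 0 0;1 0.2 0 0 0;1 0.1 0 0 0;1 0 0 0 0"

```text
time: 10.4
position: [0.5138, -0.1549, 0.1222]
tool_rot: [0.098, 0.995, -0.001, 0.006]
wrist_force: [9.4, -1.1, 0.7]
width: 0.0004
grip_force: 4.2
```

>>> move_arm:
  plan: "1 -0.6 0 0 0;1 -0.5 0 0 0;0 0 0 -3 0;0 0 0 -3 0;0 0 0 -3 0;0 0 0 -3 0;0 0 0 -2 0;0 -2 2.5 0 0;0 -2 2.5 0 0;0 0 2.5 0 0;0 0 0 0 0"

```text
time: 11.5
position: [0.5723, -0.0874, 0.2585]
tool_rot: [0.097, 0.995, 0.001, -0.002]
wrist_force: [-1.3, 0.3, -0.4]
width: 0.0853
grip_force: 0.0
```

```bash
python3 - <<'E'
from h import *
s=ctrl.state();print(s["position"],s["tool_rot"],np.round(s["joints"],3))
i,K,M,c=cam("wrist");np.savez("w5.npz",K=K,M=M);cv2.imwrite("pics/w5.png",i[:,:,::-1])
g=lambda p:(proj(K,M,b2w(p))).round(1).tolist()
for a in (0,.05,.1): print(a,g(arm(a,.1)))
for a in (.7,.75,.8,.85,.9): print(a,g(np.array([arm(a,.068,y) for y in (-.017,.017)])))
print("handle",g(np.array([[0,-.05,.128],[0,.05,.128]])),"pins",g(np.array([[0,-.1,.094],[0,.1,.094]])))
cv2.imwrite("pics/w5v.png",cv2.convertScaleAbs(cv2.resize(i[:,:,::-1],(800,600),interpolation=cv2.INTER_CUBIC),alpha=1.5))
E
```

```text
[ 0.57234994 -0.08740684  0.25851445] [ 9.66719294e-02  9.95313990e-01  5.84590178e-04 -2.06344079e-03] [-0.263  0.175 -0.041  1.36   0.    -0.07 ]
0 [[169.4, 107.8]]
0.05 [[169.0, 112.9]]
0.1 [[168.7, 118.2]]
0.7 [[162.1, 172.6], [196.0, 172.6]]
0.75 [[162.6, 175.7], [196.3, 175.7]]
0.8 [[163.0, 178.7], [196.6, 178.8]]
0.85 [[163.6, 181.6], [196.9, 181.7]]
0.9 [[164.1, 184.4], [197.3, 184.5]]
handle [[291.5, 161.8], [385.7, 161.9]] pins [[245.2, 155.3], [415.6, 155.5]]
```

View pics/w5v.png

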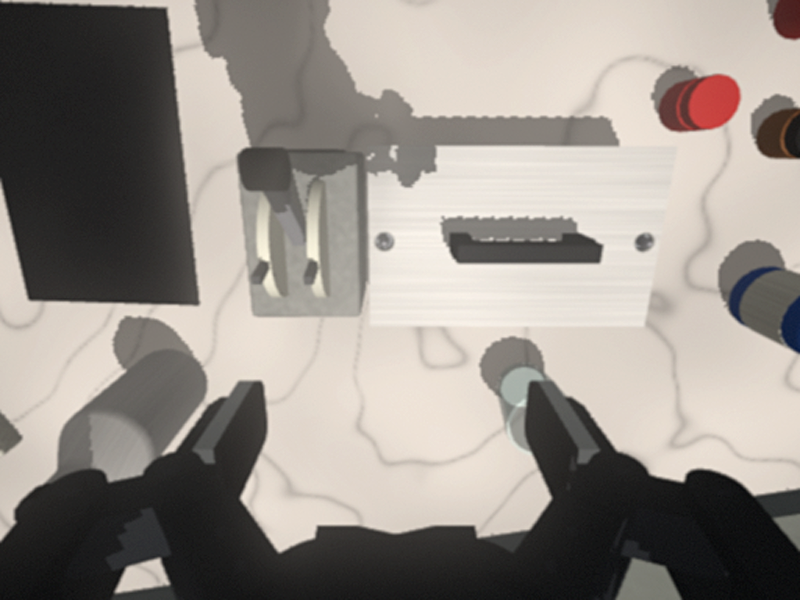

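>>> move_arm:
  plan: "0 0.4 3 0 0.1427;0 0 0 0 0.1427;0 0 0 0 0.1427;0 0 0 0 0.1427;0 0 0 0 0.1427;0 0 0 0 0.1427;0 0 0 0 0.1427;0 0 0 0 0.1427;0 0 0 0 0.1427;0 0 0 0 0.1427;0 0 0 0 0.1427;0 3.03 -0.36 0 0;0 3.03 -0.36 0 0;0 0 0 3 0;0 0 0 3 0;0 0 0 3 0;0 0 0 0 0"

```text
time: 13.25
position: [0.5746, 0.0007, 0.1646]
tool_rot: [0.773, 0.634, -0.004, -0.004]
wrist_force: [-0.5, 0.1, -1.6]
width: 0.0852
grip_force: 0.0
```

```bash
python3 - <<'E'
from h import *
s=ctrl.state();print(s["position"],R.from_quat(s["tool_rot"]).as_matrix().round(3).tolist(),np.round(s["joints"],3))
print(tool(np.r_[BOX[:2],.072]-s["position"]))
E
```

```text
[0.57460285 0.0007466  0.16456533] [[0.195, 0.981, -0.012], [0.981, -0.195, 0.001], [-0.002, -0.011, -1.0]] [-1.110e-01  2.200e-01 -1.850e-01  1.177e+00 -1.000e-03  1.657e+00]
[0.00377465 0.00462066 0.09251216]
```

>>> move_arm:
  plan: "0 0.4 0.45 0 0;0 0 0 3 0;0 0 0 3 0;0 0 0 2 0;0 0 0 1.2 0;0 0 0 0 0;1 0 0 0 0;1 0 0 0 0;1 0 0 0 0;1 0 0 0 0;1 0 0 0 0;1 0 0 0 0;1 0 0 0 0;1 0 0 0 0;1 0 0 0 0"

```text
time: 14.75
position: [0.5818, 0.0049, 0.0783]
tool_rot: [0.773, 0.635, -0.002, -0.002]
wrist_force: [-8.2, 1.1, 8.4]
width: 0.013
grip_force: 61.2
```

>>> move_arm:
  plan: "1 0 0 -0.6 0;1 0 0 -0.6 0;1 0 0 -0.6 0;1 0 0 -0.6 0;1 0 0 -0.8 0;1 0 0 -1.5 0;1 0 0 -2 0;1 0 0 -3 0;1 0 0 -3 0;1 0 0 0 0;1 0 0 0 0"

```text
time: 15.85
position: [0.5859, 0.0041, 0.2058]
tool_rot: [0.773, 0.635, 0.001, 0.001]
wrist_force: [-0.3, 0.2, -3.3]
width: 0.0125
grip_force: 59.6
```

```bash
python3 - <<'E'
from h import *
s=ctrl.state();print(s["position"],s["wrist_force"],s["width"],R.from_quat(s["tool_rot"]).as_matrix().round(3).tolist(),np.round(s["joints"],3))
i,K,M,c=cam("top");np.savez("t6.npz",K=K,M=M)
j,K,M,c=cam("side")
a=cv2.resize(i[120:312,130:420,::-1],(440,292),interpolation=cv2.INTER_CUBIC)
b=cv2.resize(j[60:320,150:400,::-1],(340,292),interpolation=cv2.INTER_CUBIC)
cv2.imwrite("pics/v6.png",np.hstack([a,b]))
E
```

```text
[0.5859157  0.0040807  0.20579379] [-0.25845629  0.22780281 -3.29907699] 0.012474899878794231 [[0.195, 0.981, 0.003], [0.981, -0.195, -0.0], [0.0, 0.003, -1.0]] [-0.103  0.205 -0.115  1.248 -0.     1.663]
```

View pics/v6.png

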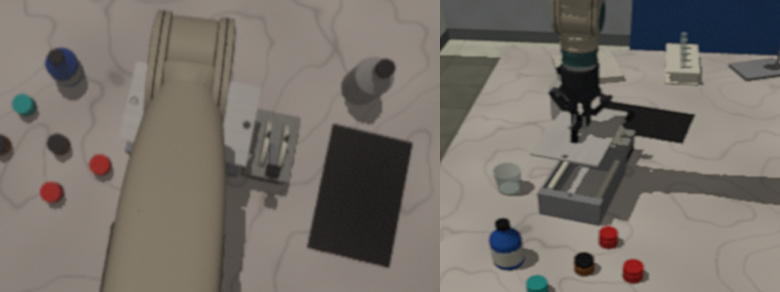

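```bash
python3 - <<'E'
from h import *
z=np.load("w1.npz");K,M=z["K"],z["M"]
c=np.array([ray(K,M,u*.64,v*.64,.004)[:2] for u,v in [(30,45),(228,50),(250,330),(86,326)]]);print(c.round(4).tolist())
m=c.mean(0);d=(c[3]-c[0]+c[2]-c[1]);e=c[1]-c[0]+c[2]-c[3];print(m,np.arctan2(d[1],d[0]),np.arctan2(-e[0],e[1]),np.linalg.norm(d)/2,np.linalg.norm(e)/2)
p=np.array(ctrl.state()["position"]);print(tool(np.r_[m,p[2]]-p))
E
```

```text
[[0.3153, -0.399], [0.3519, -0.2357], [0.6027, -0.2936], [0.5653, -0.4572]]
[ 0.45880948 -0.34638954] -0.2278261014178427 -0.22273990264882987 0.25706281580537294 0.1675836661991934
[-3.68285497e-01 -5.44406100e-02  2.44856074e-04]
```

>>> move_arm:
  plan: "1 0 0 -2 0;1 -2 -0.3 -1 0;1 -2.8 -0.42 0 0;1 -2.9 -0.42 0 0;1 -2.9 -0.42 0 0;1 -2.9 -0.42 0 0;1 -2.9 -0.42 0 0;1 -2.9 -0.42 0 0;1 -2.9 -0.42 0 0;1 -2.9 -0.42 0 0;1 -2.9 -0.42 0 0;1 -2.9 -0.42 0 0;1 -2.9 -0.42 0 0;1 -2.9 -0.42 0 0;1 0 0 0 0"

```text
time: 17.45
position: [0.4593, -0.3479, 0.2324]
tool_rot: [0.774, 0.633, -0.001, -0.001]
wrist_force: [-1.2, 1.0, -3.2]
width: 0.0125
grip_force: 59.7
```

>>> move_arm:
  plan: "1 0 0 0 -0.145;1 0 0 0 -0.145;1 0 0 0 -0.145;1 0 0 0 -0.145;1 0 0 0 -0.145;1 0 0 0 -0.145;1 0 0 0 -0.145;1 0 0 0 -0.145;1 0 0 0 -0.145;1 0 0 0 -0.145;1 0 0 0 -0.145;1 0 0 0 0;1 0 0 0 0"

```text
time: 18.75
position: [0.4608, -0.3444, 0.2335]
tool_rot: [0.087, 0.996, 0.001, -0.001]
wrist_force: [-0.3, -0.9, -3.3]
width: 0.0125
grip_force: 59.7
```

```bash
python3 - <<'E'
from h import *
s=ctrl.state();p=np.array(s["position"]);print(p,s["width"],s["tool_rot"],np.round(s["joints"],2))
print(tool(np.r_[.459,-.346,p[2]]-p))
E
```

```text
[ 0.46076304 -0.34443015  0.23350118] 0.012528671944289669 [ 8.69472734e-02  9.96212126e-01  8.30053521e-04 -9.39951699e-04] [-0.75  0.18 -0.09  1.31  0.   -0.58]
[ 1.46442413e-03 -1.85153282e-03  1.94464059e-07]
```

>>> move_arm:
  plan: "1 0.15 -0.2 2 0.05;1 0 0 3 0;1 0 0 3 0;1 0 0 3 0;1 0 0 3 0;1 0 0 3 0;1 0 0 2 0;1 0 0 1.5 0;1 0 0 1 0;1 0 0 0.5 0;1 0 0 0.5 0;1 0 0 0.3 0;1 0 0 0 0;1 0 0 0 0"

```text
time: 20.15
position: [0.4598, -0.3475, 0.0074]
tool_rot: [0.111, 0.994, -0.0, 0.0]
wrist_force: [1.4, -0.8, -3.7]
width: 0.0128
grip_force: 59.6
```

>>> move_arm:
  plan: "1 0 0 0.3 0;1 0 0 0.2 0;1 0 0 0.2 0;1 0 0 0 0;1 0 0 0 0"

```text
time: 20.65
position: [0.4597, -0.3474, 0.0023]
tool_rot: [0.11, 0.994, -0.0, 0.0]
wrist_force: [-3.9, 4.1, 11.6]
width: 0.0129
grip_force: 61.8
```

>>> move_arm:
  plan: "0 0 0 0 0;0 0 0 0 0;0 0 0 0 0;0 0 0 0 0;0 0 0 0 0;0 0 0 0 0;0 0 0 -3 0;0 0 0 -3 0;0 0 0 -4 0;0 0 0 -4 0;0 0 0 -4 0;0 0 0 -4 0;0 0 0 -2.5 0"

```text
time: 21.95
position: [0.4604, -0.348, 0.2485]
tool_rot: [0.111, 0.994, -0.001, 0.002]
wrist_force: [0.1, -0.3, -0.3]
width: 0.0856
grip_force: 0.0
```

>>> move_arm:
  plan: "0 0.6 4 0 0;0 0.6 4 0 0;0 0.6 4 0 0;0 0.6 4 0 0;0 0.6 4 0 0;0 0.6 4 0 0;0 0.6 4 0 0;0 0.6 4 0 0;0 0.6 4 0 0;0 0.6 4 0 0;0 0.6 4 0 0;0 0.6 4 0 0;0 0.6 4 0 0;0 0.6 4 0 0;0 0.6 4 0 0;0 0.6 4 0 0;0 0 0 0 0;0 0 0 0 0"

```text
time: 23.75
position: [0.5059, 0.2988, 0.2443]
tool_rot: [0.11, 0.994, -0.001, -0.0]
wrist_force: [0.5, -0.7, -0.4]
width: 0.0852
grip_force: 0.0
```

```bash
python3 - <<'E'
from h import *
s=ctrl.state();p=np.array(s["position"]);print(p,s["tool_rot"],np.round(s["joints"],2))
i,K,M,c=cam("wrist");np.savez("w7.npz",K=K,M=M)
t=cam("top")[0]
cv2.imwrite("pics/w7.png",i[:,:,::-1])
cv2.imwrite("pics/w7v.png",np.vstack([cv2.convertScaleAbs(cv2.resize(i[:330,:,::-1],(620,400),interpolation=cv2.INTER_CUBIC),alpha=1.5),cv2.resize(t[150:300,110:430,::-1],(620,200))]))
E
```

```text
[0.50589482 0.29881481 0.24429744] [ 1.09610842e-01  9.93974365e-01 -5.19868667e-04 -3.92564639e-04] [ 0.42  0.19 -0.05  1.33 -0.    0.64]
```

View pics/w7v.png

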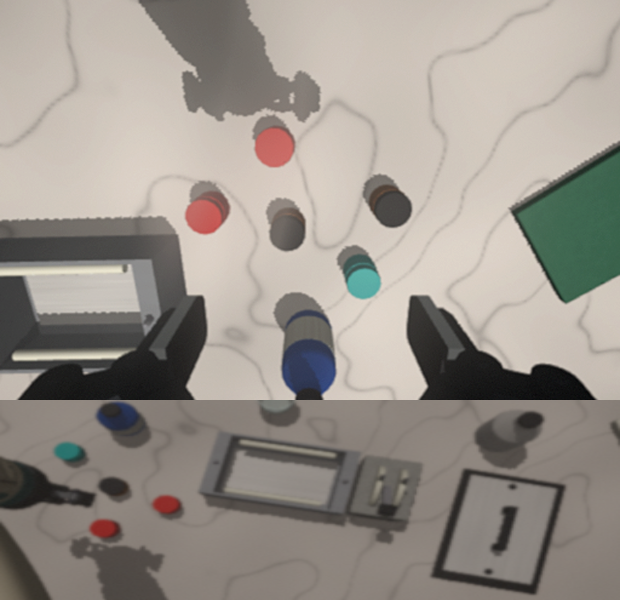

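The cover lies fully on the mat. Black-capped jar tops are at (287,232) and (391,208) in this view; red (274,147) and (204,215), turquoise (363,283).

```bash
python3 - <<'E'
from h import *
z=np.load("w7.npz");K,M=z["K"],z["M"];p=np.array(ctrl.state()["position"])
for n,u,v in [("B",287,232),("A",391,208),("teal",363,283),("r1",204,215),("r2",274,147)]:
    q=ray(K,M,u*.8258,v*.825,.044);print(n,q[:2].round(4),tool(q-p).round(4))
print("slots",b2w([[0,.05,0],[0,-.03,0]]))
E
```

```text
B [0.5462 0.2671] [-0.0459 -0.0206  0.2006]
A [0.544  0.3844] [-0.0179  0.0933  0.2005]
teal [0.627  0.3393] [-0.1088  0.0676  0.2005]
r1 [0.5072 0.1826] [-0.0265 -0.1115  0.2007]
r2 [0.4531 0.2757] [ 0.0467 -0.0327  0.2006]
slots [[ 0.58848833  0.05265238  0.        ]
 [ 0.572987   -0.02583143  0.        ]]
```

>>> move_arm:
  plan: "0 -2.3 -1.1 3 0;0 -2.3 -1.1 3 0;0 0 0 4 0;0 0 0 4 0;0 0 0 4 0;0 0 0 3 0;0 0 0 2.5 0;0 0 0 1.5 0;0 0 0 1.4 0;0 0 0 0 0;0 0 0 0 0"

```text
time: 24.95
position: [0.5471, 0.2668, -0.0184]
tool_rot: [0.111, 0.994, 0.0, 0.001]
wrist_force: [0.4, -0.0, 0.4]
width: 0.0853
grip_force: 0.0
```

>>> move_arm:
  plan: "1 0 0 0 0;1 0 0 0 0;1 0 0 0 0;1 0 0 0 0;1 0 0 0 0;1 0 0 0 0;1 0 0 0 0;1 0 0 -1.5 0;1 0 0 -3 0;1 0 0 -4 0;1 0 0 -4 0;1 0 0 -3 0;1 0 0 0 0"

```text
time: 26.25
position: [0.5501, 0.2682, 0.1422]
tool_rot: [0.11, 0.994, 0.002, 0.005]
wrist_force: [1.3, 0.4, 1.2]
width: 0.0402
grip_force: 60.6
```

```bash
python3 - <<'E'
from h import *
s=ctrl.state();p=np.array(s["position"]);print(p,s["width"],s["wrist_force"])
for y in (.04,-.04): q=b2w([[0,y,p[2]]])[0];print(q,tool(q-p).round(4))
i=cam("wrist")[0]
cv2.imwrite("pics/w8.png",i[:,:,::-1])
E
```

```text
[0.55006871 0.26816559 0.14219221] 0.04016688200839187 [1.29015711 0.39380334 1.2003067 ]
[0.58655066 0.04284191 0.14219221] [-0.0851 -0.2118 -0.0004]
[ 0.57104934 -0.03564191  0.14219221] [-0.0872 -0.2918 -0.0009]
```

>>> move_arm:
  plan: "1 -0.8 -2.9 0 0;1 -0.8 -2.9 0 0;1 -0.9 -2.9 0 0;1 -0.9 -2.9 0 0;1 -0.9 -2.9 0 0;1 -0.9 -2.9 0 0;1 -0.9 -2.9 0 0;1 -0.9 -2.9 0 0;1 -0.9 -3 0 0;1 -0.8 -3 0 0;1 0 0 0 -0.025;1 0 0 0 0;1 0 0 0 0"

```text
time: 27.6
position: [0.566, -0.0364, 0.1348]
tool_rot: [0.098, 0.995, 0.0, -0.001]
wrist_force: [0.2, 0.6, -1.3]
width: 0.0401
grip_force: 60.7
```

```bash
python3 - <<'E'
from h import *
s=ctrl.state();p=np.array(s["position"]);print(p,s["width"],s["tool_rot"])
q=b2w([[0,-.04,p[2]]])[0];print(tool(q-p).round(4))
E
```

```text
[ 0.5659927  -0.03641483  0.13476154] 0.04011130673501296 [ 9.79674552e-02  9.95188826e-01  2.84277717e-04 -1.22389951e-03]
[-0.0048  0.0017 -0.    ]
```

>>> move_arm:
  plan: "1 -0.5 0.2 0 0;1 0 0 2.5 0;1 0 0 2.5 0;1 0 0 2.5 0;1 0 0 2.5 0;1 0 0 2 0;1 0 0 1 0;1 0 0 0.5 0;1 0 0 0.4 0;1 0 0 0.3 0;1 0 0 0 0;1 0 0 0 0"

```text
time: 28.8
position: [0.5769, -0.0315, -0.004]
tool_rot: [0.096, 0.995, 0.004, 0.004]
wrist_force: [4.4, 11.6, 1.7]
width: 0.0393
grip_force: 66.1
```

>>> move_arm:
  plan: "1 0 0.6 -0.5 0;1 0 0.4 0 0;1 0 0 0 0;1 0 0 0.5 0;1 0 0 0.3 0;1 0 0 0 0"

```text
time: 29.4
position: [0.5743, -0.0266, -0.008]
tool_rot: [0.098, 0.995, 0.0, -0.0]
wrist_force: [-3.7, 1.4, 11.2]
width: 0.0402
grip_force: 66.7
```

>>> move_arm:
  plan: "0.4 0 0 0 0;0.4 0 0 0 0;0.4 0 0 0 0;0.4 0 0 0 0;0.4 0 0 0 0"

```text
time: 29.9
position: [0.5746, -0.026, -0.0092]
tool_rot: [0.098, 0.995, 0.0, 0.0]
wrist_force: [0.8, 5.2, 2.6]
width: 0.051
grip_force: 0.0
```

>>> move_arm:
  plan: "0.4 0 0 -2 0;0.4 0 0 -3 0;0.4 0 0 -4 0;0.4 0 0 -4 0;0 0 0 -4 0;0 0 0 -4 0;0 0 0 -4 0;0 1.4 3.4 0 0;0 1.4 3.4 0 0;0 1.4 3.4 0 0;0 1.4 3.4 0 0;0 1.4 3.4 0 0;0 1.4 3.4 0 0;0 1.4 3.4 0 0;0 1.4 3.4 0 0;0 1.4 3.4 0 0;0 1.4 3.4 0 0;0 0 0 0 0;0 0 0 0 0"

```text
time: 31.8
position: [0.5031, 0.3339, 0.2399]
tool_rot: [0.098, 0.995, -0.001, -0.0]
wrist_force: [-0.4, -0.3, -0.8]
width: 0.0854
grip_force: 0.0
```

```bash
python3 - <<'E'
from h import *
s=ctrl.state();p=np.array(s["position"]);print(p,s["tool_rot"],np.round(s["joints"],2))
i,K,M,c=cam("wrist");np.savez("w9.npz",K=K,M=M);cv2.imwrite("pics/w9.png",i[:,:,::-1])
t=cam("top")[0]
print(proj(K,M,[.544,.384,.044]))
cv2.imwrite("pics/w9v.png",np.vstack([cv2.convertScaleAbs(cv2.resize(i[:330,:,::-1],(620,400),interpolation=cv2.INTER_CUBIC),alpha=1.5),cv2.resize(t[150:300,110:430,::-1],(620,200))]))
E
```

```text
[0.50309399 0.33388815 0.23986559] [ 9.75228912e-02  9.95232290e-01 -1.38726623e-03 -2.25171429e-04] [ 0.48  0.22 -0.02  1.33 -0.    0.68]
[296.96909461 181.11785882]
```

View pics/w9v.png

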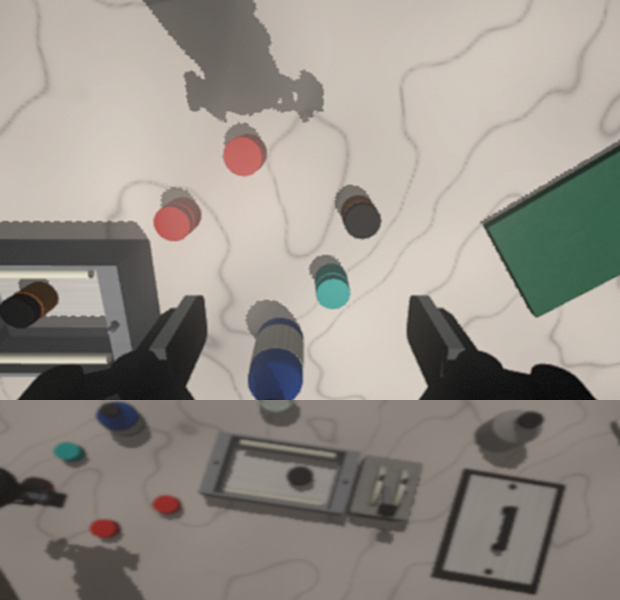

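Jar B stands upright in the chamber, at (300,477) in the lower strip. Jar A is unmoved at (361,220). That was my last allowed view, so from here I rely on numeric checks.

>>> move_arm:
  plan: "0 -1.5 2.9 2.8 0;0 -1.5 2.9 3 0;0 0 0 4 0;0 0 0 4 0;0 0 0 4 0;0 0 0 3 0;0 0 0 2.5 0;0 0 0 1.5 0;0 0 0 1 0;0 0 0 0 0;0 0 0 0 0"

```text
time: 33.0
position: [0.5453, 0.3856, -0.016]
tool_rot: [0.098, 0.995, 0.0, 0.001]
wrist_force: [-0.5, -0.4, 0.2]
width: 0.085
grip_force: 0.0
```

>>> move_arm:
  plan: "1 0 0 0 0;1 0 0 0 0;1 0 0 0 0;1 0 0 0 0;1 0 0 0 0;1 0 0 0 0;1 0 0 0 0;1 0 0 0 0"

```text
time: 33.8
position: [0.5452, 0.3861, -0.0159]
tool_rot: [0.098, 0.995, 0.001, 0.001]
wrist_force: [-1.0, -0.2, 5.2]
width: 0.0402
grip_force: 61.1
```

>>> move_arm:
  plan: "1 0 0 -1.5 0;1 0 0 -3 0;1 0 0 -4 0;1 0 0 -4 0;1 0 0 -4 0;1 -1 -2.94 0 0;1 -1 -2.94 0 0;1 -1 -2.94 0 0;1 -1 -2.94 0 0;1 -1 -2.94 0 0;1 -1 -2.94 0 0;1 -1 -2.94 0 0;1 -1 -2.94 0 0;1 -1 -2.94 0 0;1 -1 -2.94 0 0;1 -0.7 -2.94 0 0;1 0 0 0 0"

```text
time: 35.5
position: [0.5857, 0.0441, 0.148]
tool_rot: [0.1, 0.995, -0.001, -0.0]
wrist_force: [0.2, 0.9, -1.5]
width: 0.0398
grip_force: 60.7
```

>>> move_arm:
  plan: "1 0 0 0 0.1425;1 0 0 0 0.1425;1 0 0 0 0.1425;1 0 0 0 0.1425;1 0 0 0 0.1425;1 0 0 0 0.1425;1 0 0 0 0.1425;1 0 0 0 0.1425;1 0 0 0 0.1425;1 0 0 0 0.1425;1 0 0 0 0.1425;1 0 0 0 0;1 0 0 0 0"

```text
time: 36.8
position: [0.5856, 0.0479, 0.1479]
tool_rot: [0.771, 0.637, -0.0, -0.0]
wrist_force: [-0.3, 0.3, -0.5]
width: 0.0404
grip_force: 60.7
```

```bash
python3 - <<'E'
from h import *
s=ctrl.state();p=np.array(s["position"]);print(p,s["width"],s["tool_rot"],R.from_quat(s["tool_rot"]).as_matrix().round(3)[:,1])
q=b2w([[0,.045,-.006]])[0];print(q,tool(q-p).round(4))
E
```

```text
[0.58560223 0.04791105 0.14788161] 0.04035847142554458 [ 7.70873414e-01  6.36988319e-01 -1.02418793e-04 -2.24918129e-04] [ 0.982 -0.188 -0.   ]
[ 0.58751949  0.04774715 -0.006     ] [0.0002 0.002  0.1539]
```

>>> move_arm:
  plan: "1 0 0.2 2.5 0;1 0 0 2.5 0;1 0 0 2.5 0;1 0 0 2.5 0;1 0 0 2.5 0;1 0 0 1 0;1 0 0 0.8 0;1 0 0 0.5 0;1 0 0 0.4 0;1 0 0 0.3 0;1 0 0 0 0;1 0 0 0 0"

```text
time: 38.0
position: [0.5889, 0.047, -0.0059]
tool_rot: [0.772, 0.636, 0.001, 0.001]
wrist_force: [-0.8, 0.7, 4.8]
width: 0.0399
grip_force: 61.0
```

Contact at the expected height; I'll release it and lift.

>>> move_arm:
  plan: "0.4 0 0 0 0;0.4 0 0 0 0;0.4 0 0 0 0;0.4 0 0 0 0;0.4 0 0 0 0;0.4 0 0 -2 0;0.4 0 0 -3 0;0.4 0 0 -4 0;0.4 0 0 -4 0;0 0 0 -4 0;0 0 0 -4 0;0 0 0 -4 0;0 0 0 0 0"

```text
time: 39.3
position: [0.5922, 0.0468, 0.2502]
tool_rot: [0.772, 0.636, 0.005, 0.004]
wrist_force: [0.9, 0.1, 0.6]
width: 0.0853
grip_force: 0.0
```

```bash
python3 - <<'E'
from h import *
s=ctrl.state();p=np.array(s["position"]);print(p,s["width"],np.round(s["joints"],2))
i,K,M,c=cam("wrist");g=i.astype(int).sum(2)
np.savez("w10.npz",K=K,M=M,i=i)
# dark round caps expected at z=.054 inside chamber
for y in (.045,-.03):
    u,v=proj(K,M,b2w([[0,y,.054]]))[0];print("pred",u,v)
m=(g<110).astype(np.uint8);n,l,st,ce=cv2.connectedComponentsWithStats(m)
for k in range(1,n):
    if 300<st[k,4]<20000: print(st[k],ce[k].round(1),ray(K,M,*ce[k],.054).round(3))
E
```

```text
[0.59220426 0.046836   0.25015235] 0.08531424479668485 [-0.03  0.19 -0.04  1.33 -0.    1.73]
pred 246.6239230332619 159.118234673914
pred 246.88026680751 212.9050480057516
```

```bash
python3 - <<'E'
from h import *
z=np.load("w10.npz");i=z["i"]
g=cv2.resize(cv2.cvtColor(i,cv2.COLOR_RGB2GRAY)[110:260,195:300],(35,38),interpolation=cv2.INTER_AREA)
for r in g: print(" ".join("%2d"%(v//4) for v in r))
E
```

```text
27 27 27 27 26 26 26 26 26 26 27 26 26 26 26 26 26 26 26 26 26 26 26 26 25 25 26 26 26 26 26 26 26 26 26
26 26 27 26 26 26 26 26 26 26 26 26 26 26 26 25 21 23 24 26 26 26 26 26 25 25 25 26 26 26 26 26 26 26 26
26 26 26 26 26 26 26 26 26 26 26 26 26 26 26 26 20 22 24 26 26 26 26 26 25 25 25 25 25 25 26 26 26 26 26
26 26 26 26 26 26 26 26 26 26 26 26 26 26 26 26 25 25 26 26 26 26 26 25 25 25 25 25 25 25 26 26 25 26 26
20 19 21 20 21 22 24 25 23 25 24 24 24 23 24 22 24 23 23 24 21 23 21 22 23 21 23 21 20 19 16 16 16 15 14
20 20 25 25 25 27 34 35 34 35 34 34 34 33 34 33 34 34 34 35 34 36 35 35 36 35 36 35 25 17 15 15 15 13 12
19 21 25 26 26 28 34 35 35 35 35 34 34 34 35 34 34 35 35 36 36 36 36 36 36 36 36 34 23 17 15 16 16 14 13
21 33 37 33 26 27 34 35 35 35 35 34 34 34 35 34 32 29 30 32 35 36 36 36 36 26 22 21 20 17 15 28 37 37 18
20 33 39 34 26 27 34 35 35 35 35 34 34 33 28 21 16 15 14 14 19 30 36 36 36 26 19 19 19 16 16 29 39 37 16
19 32 39 35 26 26 34 35 35 35 35 34 30 24 16 15 14 14 13 12 12 14 30 36 36 23 19 19 19 16 16 30 40 36 14
19 31 38 35 26 26 34 35 35 35 34 27 22 17 15 15 14
[... 2189 characters left out ...]
0 29 30 30 29 30 29 30 30 30 30 30 30 27 20 22 18 15 17 33 40 27 12 23
24 18 20 34 37 26 19 19 18 18 18 17 17 17 17 16 17 16 16 16 16 16 17 16 17 17 17 14 13 18 34 40 27 13 23
24 18 19 34 37 27 17 16 16 15 15 14 14 14 14 13 13 13 13 13 13 13 13 14 14 14 14 14 13 18 34 40 23 13 24
24 19 19 33 37 27 17 16 16 15 15 14 14 14 14 14 14 13 13 13 13 13 13 14 14 14 14 14 14 19 35 39 20 14 24
24 19 17 21 22 18 16 16 15 15 15 14 14 14 14 13 13 14 14 14 14 14 13 13 14 14 14 14 14 14 17 18 13 15 25
25 20 17 17 17 17 16 16 15 15 14 14 14 14 14 14 14 14 14 14 14 14 14 14 14 14 14 14 14 14 14 13 12 16 26
26 20 17 17 17 16 16 16 15 15 14 14 14 14 14 13 13 13 13 13 13 13 13 13 14 14 14 14 14 14 14 14 13 16 26
```

>>> move_arm:
  plan: "0 0 0 0 -0.1405;0 0 0 0 -0.1405;0 0 0 0 -0.1405;0 0 0 0 -0.1405;0 0 0 0 -0.1405;0 0 0 0 -0.1405;0 0 0 0 -0.1405;0 0 0 0 -0.1405;0 0 0 0 -0.1405;0 0 0 0 -0.1405;0 0 0 0 -0.1405;0 0 0 0 0"

```text
time: 40.55
position: [0.5868, 0.047, 0.2408]
tool_rot: [0.109, 0.994, -0.0, -0.002]
wrist_force: [0.3, -0.2, -0.4]
width: 0.0852
grip_force: 0.0
```

>>> move_arm:
  plan: "0 0.4 -3.7 0 0;0 0.4 -3.7 0 0;0 0.4 -3.8 0 0;0 0.4 -3.8 0 0;0 0.4 -3.8 0 0;0 0.4 -3.8 0 0;0 0.4 -3.8 0 0;0 0.4 -3.8 0 0;0 0.4 -3.8 0 0;0 0.4 -3.8 0 0;0 0.4 -3.7 0 0;0 0 0 0 0;0 0 0 0 0"

```text
time: 41.85
position: [0.4542, -0.3487, 0.2416]
tool_rot: [0.111, 0.994, 0.001, -0.001]
wrist_force: [0.1, 0.4, -0.4]
width: 0.0853
grip_force: 0.0
```

```bash
python3 - <<'E'
from h import *
s=ctrl.state();p=np.array(s["position"]);print(p,s["tool_rot"],np.round(s["joints"],2))
print(tool(np.array([.4597,-.3474,.0023])-p))
z=np.load("w10.npz");print("pin pred",proj(z["K"],z["M"],b2w([[0,.1,.094],[0,.1,.080]])))
E
```

```text
[ 0.45422748 -0.34868801  0.24160751] [ 1.10997699e-01  9.93819928e-01  9.22776152e-04 -7.81503135e-04] [-0.77  0.17 -0.08  1.32  0.   -0.55]
[-0.00547425  0.00206623  0.23930202]
pin pred [[246.1189846  117.72117451]
 [246.23013839 116.76113156]]
```

```bash
python3 - <<'E'
from h import *
i,K,M,c=cam("wrist");np.savez("w11.npz",K=K,M=M,i=i)
g=cv2.cvtColor(i,cv2.COLOR_RGB2GRAY)
c0=np.array([.4597,-.3474,.010]);yaw=-.2225
def P(x,y,z=.010):
    d=R.from_euler("z",yaw).apply([x,y,0]);return proj(K,M,c0+d+[0,0,z-.01]).round(1)
for x in(-.112,.112):
    for y in(-.07,.07): print("corner",x,y,P(x,y))
print("holes",P(-.1,0),P(.1,0),"handle",P(-.05,0,.051),P(.05,0,.051))
# plate edges by gradient along lines through centre, sampled in plate coords
for nm,f in (("long-",lambda t:(t,.03)),("longm",lambda t:(t,-.03)),("shortA",lambda t:(-.075,t)),("shortB",lambda t:(.03,t))):
    ts=np.arange(-.13,.131,.001);u=np.array([P(*f(t)) for t in ts]);ok=(u[:,0]>1)&(u[:,0]<510)&(u[:,1]>1)&(u[:,1]<382)
    v=cv2.remap(g,u[:,:1].astype(np.float32),u[:,1:].astype(np.float32),cv2.INTER_LINEAR)[:,0].astype(int)
    d=np.convolve(v,[1,1,1,0,-1,-1,-1],"same");d[~ok]=0
    k=np.argsort(-abs(d))[:8];print(nm,sorted([(round(float(ts[j]),3),int(d[j])) for j in k]))
E
```

```text
corner -0.112 -0.07 [200.6  71.2]
corner -0.112 0.07 [309.2  71.3]
corner 0.112 -0.07 [208.8 228.7]
corner 0.112 0.07 [300.2 228.7]
holes [254.9  81.2] [254.6 221.6] handle [255.1 123.5] [254.9 200.2]
long- [(-0.111, 222), (-0.11, 276), (-0.109, 258), (0.114, -239), (0.115, -246), (0.125, 221), (0.129, -275), (0.13, -428)]
longm [(0.114, -212), (0.115, -216), (0.116, -178), (0.123, 188), (0.124, 205), (0.125, 181), (0.129, -275), (0.13, -427)]
shortA [(-0.13, 413), (-0.129, 273), (0.069, -249), (0.07, -270), (0.082, 257), (0.083, 246), (0.129, -295), (0.13, -440)]
shortB [(-0.13, 438), (-0.129, 292), (0.007, 261), (0.008, 250), (0.07, -284), (0.071, -259), (0.129, -286), (0.13, -429)]
```

>>> move_arm:
  plan: "0 -0.8 0.2 0 0;0 0 0 4 0;0 0 0 4 0;0 0 0 4 0;0 0 0 4 0;0 0 0 3 0;0 0 0 2.5 0;0 0 0 1.5 0;0 0 0 0.8 0;0 0 0 0 0;0 0 0 0 0"

```text
time: 43.0
position: [0.4643, -0.3484, 0.0056]
tool_rot: [0.109, 0.994, -0.0, 0.001]
wrist_force: [-0.0, -0.4, 0.4]
width: 0.0855
grip_force: 0.0
```

>>> move_arm:
  plan: "1 0 0 0 0;1 0 0 0 0;1 0 0 0 0;1 0 0 0 0;1 0 0 0 0;1 0 0 0 0;1 0 0 0 0;1 0 0 0 0;1 0 0 0 0"

```text
time: 43.9
position: [0.4635, -0.3486, 0.0053]
tool_rot: [0.109, 0.994, -0.0, 0.0]
wrist_force: [-1.0, 1.0, 5.2]
width: 0.0129
grip_force: 61.4
```

>>> move_arm:
  plan: "1 0 0 -1 0;1 0 0 -2 0;1 0 0 -3 0;1 0 0 -4 0;1 0 0 -4 0;1 0 0 -4 0;1 0 0 -4 0;1 0 0 -1 0;1 0 0 0 0"

```text
time: 44.8
position: [0.464, -0.3492, 0.2362]
tool_rot: [0.109, 0.994, -0.001, 0.001]
wrist_force: [0.1, -0.8, -3.3]
width: 0.0124
grip_force: 60.3
```

>>> move_arm:
  plan: "1 -0.3 2.5 0 0;1 -0.3 2.8 0 0;1 -0.3 2.8 0 0;1 -0.3 2.8 0 0;1 -0.3 2.8 0 0;1 -0.3 2.8 0 0;1 -0.3 2.8 0 0;1 -0.3 2.8 0 0;1 -0.3 2.8 0 0;1 -0.3 2.8 0 0;1 -0.3 2.8 0 0;1 -0.3 2.8 0 0;1 0 2.8 0 0;1 0 0 0 0"

```text
time: 46.2
position: [0.5748, -0.0006, 0.2307]
tool_rot: [0.107, 0.994, 0.001, -0.003]
wrist_force: [-0.0, -0.7, -4.8]
width: 0.0129
grip_force: 60.3
```

>>> move_arm:
  plan: "1 0 0 0 0.1407;1 0 0 0 0.1407;1 0 0 0 0.1407;1 0 0 0 0.1407;1 0 0 0 0.1407;1 0 0 0 0.1407;1 0 0 0 0.1407;1 0 0 0 0.1407;1 0 0 0 0.1407;1 0 0 0 0.1407;1 0 0 0 0.1407;1 0 0 0 0;1 0 0 0 0"

```text
time: 47.5
position: [0.5753, -0.0041, 0.2326]
tool_rot: [0.772, 0.636, -0.001, -0.001]
wrist_force: [0.6, -0.1, -3.0]
width: 0.0124
grip_force: 60.3
```

```bash
python3 - <<'E'
from h import *
s=ctrl.state();p=np.array(s["position"]);m=R.from_quat(s["tool_rot"]).as_matrix();print(p,s["width"],m.round(3).tolist(),np.arctan2(m[1,1],m[0,1]))
q=b2w([[0,-.0017,.0813]])[0];print(q,tool(q-p).round(4))
E
```

```text
[ 0.57527647 -0.00410389  0.23263166] 0.012400571179931812 [[0.192, 0.981, -0.004], [0.981, -0.192, 0.0], [-0.001, -0.004, -1.0]] -0.192883664360983
[0.5784706  0.00193222 0.0813    ] [0.0066 0.0026 0.1513]
```

>>> move_arm:
  plan: "1 0.66 0.26 0 0;1 0 0 3 0;1 0 0 3 0;1 0 0 3 0;1 0 0 2 0;1 0 0 0 0;1 0 0 0 0;1 0 0 0 0"

```text
time: 48.3
position: [0.5821, 0.0021, 0.1266]
tool_rot: [0.773, 0.635, 0.001, 0.001]
wrist_force: [0.7, -0.7, -2.9]
width: 0.0126
grip_force: 60.3
```

```bash
python3 - <<'E'
from h import *
s=ctrl.state();p=np.array(s["position"]);m=R.from_quat(s["tool_rot"]).as_matrix();print(p,s["width"],m[:,2].round(3),np.arctan2(m[1,1],m[0,1]))
q=b2w([[0,-.0017,.0813]])[0];print(tool(q-p).round(4))
E
```

```text
[0.58213086 0.00213646 0.12655876] 0.012579813892807047 [ 0.003 -0.    -1.   ] -0.1947996035387863
[-0.0009 -0.0037  0.0452]
```

>>> move_arm:
  plan: "1 -0.1 -0.37 0 0;1 0 0 1.5 0;1 0 0 1 0;1 0 0 0 0;1 0 0 0 0;1 0 0 0 0"

```text
time: 48.9
position: [0.5773, 0.0018, 0.1005]
tool_rot: [0.773, 0.635, 0.0, 0.0]
wrist_force: [0.2, -0.7, -3.4]
width: 0.0127
grip_force: 60.2
```

```bash
python3 - <<'E'
from h import *
s=ctrl.state();p=np.array(s["position"]);m=R.from_quat(s["tool_rot"]).as_matrix();print(p,s["width"],m[:,2].round(3))
q=b2w([[0,-.0017,.0813]])[0];print(tool(q-p).round(4))
E
```

```text
[0.57725054 0.00182127 0.10050553] 0.01272959297754102 [ 0.001 -0.    -1.   ]
[0.0003 0.0012 0.0192]
```

>>> move_arm:
  plan: "1 0 0.1 0.4 0;1 0 0 0.4 0;1 0 0 0.4 0;1 0 0 0.3 0;1 0 0 0 0;1 0 0 0 0"

```text
time: 49.5
position: [0.5775, 0.0017, 0.0846]
tool_rot: [0.773, 0.635, -0.0, -0.0]
wrist_force: [0.2, -0.1, -4.2]
width: 0.0127
grip_force: 60.2
```

>>> move_arm:
  plan: "1 0 0 0.2 0;1 0 0 0.2 0;1 0 0 0.1 0;1 0 0 0 0;1 0 0 0 0"

```text
time: 50.0
position: [0.5781, 0.0017, 0.0812]
tool_rot: [0.773, 0.635, 0.0, 0.0]
wrist_force: [-1.7, 0.2, 5.6]
width: 0.0125
grip_force: 61.5
```

>>> move_arm:
  plan: "0 0 0 0 0;0 0 0 0 0;0 0 0 0 0;0 0 0 0 0;0 0 0 0 0;0 0 0 0 0;0 0 0 -2 0;0 0 0 -4 0;0 0 0 -4 0;0 0 0 -4 0;0 0 0 -4 0;0 0 0 0 0"

```text
time: 51.2
position: [0.5818, 0.0013, 0.2671]
tool_rot: [0.773, 0.635, 0.004, 0.005]
wrist_force: [0.4, -0.1, -0.2]
width: 0.0855
grip_force: 0.0
```

>>> move_arm:
  plan: "0 0 0 0 -0.1428;0 0 0 0 -0.1428;0 0 0 0 -0.1428;0 0 0 0 -0.1428;0 0 0 0 -0.1428;0 0 0 0 -0.1428;0 0 0 0 -0.1428;0 0 0 0 -0.1428;0 0 0 0 -0.1428;0 0 0 0 -0.1428;0 0 0 0 -0.1428;0 0.6 -2.5 0 0;0 0.6 -2.5 0 0;0 0.6 -2.5 0 0;0 0 0 0 0;0 0 0 0 0"

```text
time: 52.8
position: [0.5452, -0.0685, 0.2593]
tool_rot: [0.098, 0.995, 0.0, -0.0]
wrist_force: [-0.8, 0.1, -0.9]
width: 0.0851
grip_force: 0.0
```

```bash
cat > e.py <<'E'
from h import *
s=ctrl.state();p=np.array(s["position"]);print(p,s["tool_rot"])
i,K,M,c=cam("wrist");np.savez("w12.npz",K=K,M=M,i=i);g=cv2.cvtColor(i,cv2.COLOR_RGB2GRAY)
def line(f,a,b):
    ts=np.arange(a,b,.001);u=proj(K,M,b2w(np.array([f(t) for t in ts]))).astype(np.float32)
    v=cv2.remap(g,u[:,:1],u[:,1:],cv2.INTER_LINEAR)[:,0].astype(int);d=np.convolve(v,[1,1,1,0,-1,-1,-1],"same")[3:-3]
    k=np.argsort(-abs(d))[:6];return sorted((round(float(ts[j+3]),3),int(d[j])) for j in k)
for y in (-.08,.08): print("x-edges y",y,line(lambda t:(t,y,.086),-.1,-.04),line(lambda t:(t,y,.086),.045,.1))
for x in (-.05,.05): print("y-edge x",x,line(lambda t:(x,t,.086),-.125,-.09),line(lambda t:(x,t,.086),.09,.13))
for a in (0,.05,.1): print("knob",a,proj(K,M,b2w(arm(a,.1))).round(1))
for r,t in ((.092,0),(.1,0)):pass
for y in (-.008,.008): print("knob edges",line(lambda t:(t,-.165+y,.1625),-.10,-.02))
print(tool(b2w(arm(0,.1))[0]-p))
E
python3 e.py
```

```text
[ 0.54517262 -0.06850169  0.25929066] [ 9.81239082e-02  9.95174129e-01  2.84698248e-04 -2.66329846e-04]
x-edges y -0.08 [(-0.095, -111), (-0.094, -112), (-0.071, 158), (-0.07, 204), (-0.069, 195), (-0.068, 139)] [(0.056, 10), (0.068, -15), (0.069, -21), (0.07, -23), (0.071, -20), (0.072, -13)]
x-edges y 0.08 [(-0.075, -243), (-0.074, -259), (-0.073, -181), (-0.07, 232), (-0.069, 239), (-0.068, 177)] [(0.068, -10), (0.069, -22), (0.07, -30), (0.071, -29), (0.072, -21), (0.073, -10)]
y-edge x -0.05 [(-0.12, -85), (-0.114, 109), (-0.113, 172), (-0.112, 196), (-0.111, 167), (-0.11, 105)] [(0.105, -3), (0.106, -4), (0.107, -4), (0.108, -3), (0.116, -3), (0.117, -3)]
y-edge x 0.05 [(-0.121, -54), (-0.118, 69), (-0.117, 111), (-0.116, 119), (-0.115, 92), (-0.114, 61)] [(0.11, -48), (0.111, -71), (0.112, -81), (0.113, -71), (0.114, -49), (0.115, -29)]
knob 0 [[158.  141.8]]
knob 0.05 [[157.6 146.9]]
knob 0.1 [[157.2 152.1]]
knob edges [(-0.075, -133), (-0.074, -131), (-0.069, -107), (-0.068, -132), (-0.045, 113), (-0.044, 128)]
knob edges [(-0.092, -154), (-0.091, -175), (-0.09, -141), (-0.068, -107), (-0.045, 96), (-0.044, 107)]
[ 0.03735097 -0.08782174  0.09672742]
```

```bash
python3 - <<'E'
from h import *
def img(n): return cv2.cvtColor(cv2.imread(f"pics/{n}.png"),cv2.COLOR_BGR2GRAY)
S=8
for n in ("w1","w4","w5","w12"):
    z=np.load(n+".npz");K,M=z["K"],z["M"];g=img(n) if n!="w12" else cv2.cvtColor(z["i"],cv2.COLOR_RGB2GRAY)
    u,v=(proj(K,M,b2w(arm(.8,.05)))[0]-30).astype(int)
    G=cv2.resize(g[v:v+60,u:u+60],None,fx=S,fy=S,interpolation=cv2.INTER_CUBIC).astype(float)
    for sy in (-.017,.017):
        res=[]
        for a in np.arange(.55,1.1,.01):
            def hull(r0,r1,w):
                c=np.array([arm(a,r,sy+y,t) for r in (r0,r1) for y in (-w,w) for t in (-w,w)])
                q=(proj(K,M,b2w(c))-[u,v]+.5)*S-.5
                m=np.zeros(G.shape,np.uint8);cv2.fillConvexPoly(m,cv2.convexHull(q.astype(np.float32)).astype(np.int32),1);return m>0
            i=hull(.047,.068,.003);o=cv2.dilate(i.astype(np.uint8),np.ones((25,25)))>0
            res.append((G[o&~i].mean()-G[i].mean(),a))
        print(n,sy,[(round(s,1),round(a,2)) for s,a in sorted(res)[-4:]])
E
```

```text
w1 -0.017 [(np.float64(33.3), np.float64(0.8)), (np.float64(33.8), np.float64(0.77)), (np.float64(34.2), np.float64(0.79)), (np.float64(34.2), np.float64(0.78))]
w1 0.017 [(np.float64(45.9), np.float64(0.77)), (np.float64(46.6), np.float64(0.78)), (np.float64(47.0), np.float64(0.8)), (np.float64(47.3), np.float64(0.79))]
w4 -0.017 [(np.float64(48.3), np.float64(0.82)), (np.float64(50.0), np.float64(0.79)), (np.float64(50.2), np.float64(0.81)), (np.float64(50.8), np.float64(0.8))]
w4 0.017 [(np.float64(39.3), np.float64(0.77)), (np.float64(39.7), np.float64(0.8)), (np.float64(39.9), np.float64(0.78)), (np.float64(40.1), np.float64(0.79))]
w5 -0.017 [(np.float64(40.2), np.float64(0.82)), (np.float64(40.7), np.float64(0.79)), (np.float64(41.8), np.float64(0.81)), (np.float64(42.7), np.float64(0.8))]
w5 0.017 [(np.float64(37.7), np.float64(0.82)), (np.float64(38.5), np.float64(0.79)), (np.float64(39.1), np.float64(0.81)), (np.float64(39.3), np.float64(0.8))]
w12 -0.017 [(np.float64(45.9), np.float64(0.82)), (np.float64(46.4), np.float64(0.79)), (np.float64(47.8), np.float64(0.81)), (np.float64(47.9), np.float64(0.8))]
w12 0.017 [(np.float64(39.3), np.float64(0.82)), (np.float64(40.7), np.float64(0.79)), (np.float64(40.8), np.float64(0.81)), (np.float64(41.4), np.float64(0.8))]
```

>>> move_arm:
  plan: "0 1.2 -2.9 0 0;0 1.2 -2.9 0 0;0 1.3 -3.0 0 0;0 0 0 3 0;0 0 0 3 0;0 0 0 3 0;0 0 0 3 0;0 0 0 1.9 0;0 0 0 0 0;0 0 0 0 0"

```text
time: 53.85
position: [0.4924, -0.1469, 0.1209]
tool_rot: [0.097, 0.995, 0.0, -0.0]
wrist_force: [1.1, -0.1, -0.1]
width: 0.0854
grip_force: 0.0
```

>>> move_arm:
  plan: "1 0 0 0 0;1 0 0 0 0;1 0 0 0 0;1 0 0 0 0;1 0 0 0 0;1 0 0 0 0;1 0 0 0 0;1 0 0 0 0"

```text
time: 54.65
position: [0.4926, -0.147, 0.1217]
tool_rot: [0.097, 0.995, 0.001, 0.001]
wrist_force: [0.0, 4.1, 5.4]
width: 0.0232
grip_force: 59.5
```

>>> move_arm:
  plan: "1 -0.85 0 -0.52 0;1 -0.9 0 -0.43 0;1 -0.94 0 -0.34 0;1 -0.96 0 -0.25 0;1 -0.98 0 -0.15 0;1 -0.99 0 -0.05 0;1 -1.0 0 0.05 0;1 -0.98 0 0.15 0;1 0 0 0 0;1 0 0 0 0;1 0 0 0 0"

```text
time: 55.75
position: [0.565, -0.1614, 0.1349]
tool_rot: [0.097, 0.995, 0.001, -0.002]
wrist_force: [-2.5, 3.3, -4.2]
width: 0.0229
grip_force: 58.8
```

```bash
python3 - <<'E'
from h import *
p=np.array(ctrl.state()["position"]);q=R.from_euler("z",-BOX[2]).apply(p-[*BOX[:2],0]);print(q,.6+np.arcsin(q[0]/.1))
E
```

```text
[ 0.01840867 -0.16450402  0.13485978] 0.7851425640499451
```

>>> move_arm:
  plan: "0 0 0 0 0;0 0 0 0 0;0 0 0 0 0;0 0 0 0 0;0 0 0 0 0;0 0 0 0 0;0 0 0 -3 0;0 0 0 -4 0;0 0 0 -4 0;0 2 4 0 0;0 0 4 0 0;0 0 0 0 0;0 0 0 0 0"

```text
time: 57.05
position: [0.5626, -0.0794, 0.2462]
tool_rot: [0.097, 0.995, -0.0, 0.0]
wrist_force: [0.8, -1.2, -0.7]
width: 0.0854
grip_force: 0.0
```

```bash
cat > m.py <<'E'
from h import *
i,K,M,c=cam("wrist");np.savez("wm.npz",K=K,M=M,i=i);g=cv2.cvtColor(i,cv2.COLOR_RGB2GRAY);S=8
print(ctrl.state()["position"])
u,v=(proj(K,M,b2w(arm(.8,.08)))[0]-45).astype(int)
G=cv2.resize(g[v:v+90,u:u+90],None,fx=S,fy=S,interpolation=cv2.INTER_CUBIC).astype(float)
def fit(nm,mk,rng):
    res=[]
    for a in rng:
        q=(proj(K,M,b2w(mk(a)))-[u,v]+.5)*S-.5;m=np.zeros(G.shape,np.uint8)
        cv2.fillConvexPoly(m,cv2.convexHull(q.astype(np.float32)).astype(np.int32),1);i_=m>0
        o=cv2.dilate(m,np.ones((25,25)))>0;res.append((round(G[o&~i_].mean()-G[i_].mean(),1),round(a,3)))
    print(nm,sorted(res)[-4:])
for sy in (-.017,.017): fit("pointer",lambda a:np.array([arm(a,r,sy+y,t) for r in (.047,.068) for y in (-.003,.003) for t in (-.003,.003)]),np.arange(.6,1.0,.01))
ph=np.linspace(0,2*np.pi,24)
fit("knob",lambda a:np.array([arm(a,.1+.012*np.cos(f),y,.012*np.sin(f)) for f in ph for y in (-.012,.012)]),np.arange(.4,1.2,.01))
E
python3 m.py
```

```text
[ 0.56253697 -0.08012343  0.24610191]
pointer [(np.float64(13.4), np.float64(0.79)), (np.float64(13.6), np.float64(0.76)), (np.float64(14.1), np.float64(0.77)), (np.float64(14.1), np.float64(0.78))]
pointer [(np.float64(38.9), np.float64(0.82)), (np.float64(39.7), np.float64(0.79)), (np.float64(40.5), np.float64(0.8)), (np.float64(40.5), np.float64(0.81))]
knob [(np.float64(46.9), np.float64(0.67)), (np.float64(48.2), np.float64(0.7)), (np.float64(53.0), np.float64(0.69)), (np.float64(54.7), np.float64(0.68))]
```

>>> move_arm:
  plan: "1 1.2 -2.7 0 0;1 1.2 -2.7 0 0;1 1.1 -2.6 0 0;1 0 0 0 0;1 0 0 0 0;1 0 0 3 0;1 0 0 3 0;1 0 0 3 0;1 0 0 2.1 0;1 0 0 0 0;1 -0.6 0 0 0;1 -0.6 0 0 0;1 -0.6 0 0 0;1 -0.5 0 0 0;1 -0.4 0 0 0;1 0 0 0 0;1 0 0 0 0"

```text
time: 58.8
position: [0.5397, -0.157, 0.1353]
tool_rot: [0.098, 0.995, -0.0, 0.001]
wrist_force: [0.2, -0.7, 0.5]
width: 0.0001
grip_force: 0.0
```

```bash
python3 - <<'E'
from h import *
p=np.array(ctrl.state()["position"]);print(R.from_euler("z",-BOX[2]).apply(p-[*BOX[:2],0]))
E
```

```text
[-0.00725751 -0.16512409  0.13533459]
```

>>> move_arm:
  plan: "1 -0.2 0 0 0;1 -0.15 0 0 0;1 0 0 0 0;1 0 0 0 0;1 0 0 0 0"

```text
time: 59.3
position: [0.5423, -0.1574, 0.1351]
tool_rot: [0.098, 0.995, 0.0, -0.0]
wrist_force: [-1.8, 0.5, 0.9]
width: 0.0001
grip_force: 0.9
```

```bash
python3 - <<'E'
from h import *
p=np.array(ctrl.state()["position"]);print(R.from_euler("z",-BOX[2]).apply(p-[*BOX[:2],0]))
E
```

```text
[-0.00462862 -0.16505143  0.13505777]
```

Back off and measure.

>>> move_arm:
  plan: "1 0.8 0 0 0;1 1 0 0 0;1 0 0 -3 0;1 0 0 -4 0;1 0 0 -4 0;1 -1 4 0 0;1 -1 4 0 0;1 0 0 0 0;1 0 0 0 0"

```text
time: 60.2
position: [0.5596, -0.0788, 0.2452]
tool_rot: [0.097, 0.995, -0.0, -0.0]
wrist_force: [-0.3, 1.1, 0.2]
width: -0.0005
grip_force: 0.0
```

```bash
python3 m.py
```

```text
[ 0.55934788 -0.07949171  0.24500283]
pointer [(np.float64(41.3), np.float64(0.82)), (np.float64(42.6), np.float64(0.79)), (np.float64(44.2), np.float64(0.81)), (np.float64(44.4), np.float64(0.8))]
pointer [(np.float64(42.8), np.float64(0.82)), (np.float64(43.5), np.float64(0.79)), (np.float64(44.3), np.float64(0.8)), (np.float64(44.4), np.float64(0.81))]
knob [(np.float64(59.0), np.float64(0.82)), (np.float64(65.3), np.float64(0.81)), (np.float64(68.8), np.float64(0.79)), (np.float64(70.8), np.float64(0.8))]
```

```bash
python3 -c "
from station import ctrl
print(ctrl.hand_in())"
```

```text
the job is handed in; nothing more can be done
None
```

The job is done and handed in, though the verdict was not shown: lever pulled fully off, both amber jars upright in the chamber, cover back down on its pins, and lever raised to about 0.80 rad against the pointer at about 0.80; I did not re-check the flask, bottle and beaker at the end.

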